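# Lock the trimmer's pivot: hold the lower nut, tighten the jam nut

### The arm

A 6-joint arm with a two-finger parallel gripper is mounted at the origin on the work surface. World frame = base frame: x ahead of the robot, y to its left, z up, the work surface at z = 0. Lengths are in m, angles in degrees, forces in N, time in s.
With the tool pointing down it reaches from about 0.25 to 0.725 m from the base axis. Payload 9.7 kg.
Tool frame: the origin (TCP) lies at the very end of the fingers, on their centre line; the grasp point (between the pads) lies grasp_offset behind it (grasp_offset is the distance from the TCP to the grasp point, in m); z points along the fingers, y is the line along which they close (so a half turn about z gives the same grasp; the last joint's range is limited). The gripper opens to 85 mm and grips with 20 to 120 N. Pads are 22 mm wide; open, the fingers measure 114 mm over their backs; the gripper's body (76 mm by 85 mm) begins 54 mm behind the grasp point. The pads swing forward as they close: fully open they stand 13 mm farther back than shut.
Start: joints at [-74.485, 4.979, 10.078, 95.1, 0, 90], TCP at [0.147, -0.53, 0.209] pointing down, gripper open.
Joint ranges: [-179.16, 179.16], [-48.56, 103.87], [-65.8, 70.77], [-126.05, 130.52], [-82.76, 87.17], [-180, 180]. Speed limits (degrees/s): [127.2, 127.2, 147.25, 180, 180, 180].

### API

Orientations are given as [roll, pitch, yaw] about the fixed x, y, z axes, in that order (R = Rz(yaw) Ry(pitch) Rx(roll)).
In Python, from workcell import get_obs, camera, calibration, job_done, recognise, cut_out, mark_of, grasp_offset gives the robot as it stands.
- The arm moves only by the tool servo_tool, never from a script. Its argument "moves" is a list of rows, each a list of 3 entries, a list of its own where there are three numbers: the turn, a rotation vector about the tool's x, y, z in degrees, then the shift along the tool's x, y, z in m, then the opening in per cent of the stroke, from 0 (shut) to 100 (fully open). In form: [[[ax, ay, az], [x, y, z], claw], ...]. A call has 1 to 12 rows; each row shifts and turns the commanded pose from where the row before left it, along the tool's axes as they then stand; what a row does not reach is not made up. A row lasts 1/10 s, in which the tool goes at most 50 mm and 8.59 degrees, less where a joint would pass 70% of its speed; a pose out of reach is approached as far as the arm can. A call is refused whole if a number of a shift passes 0.05 or a number of a turn 8.59, either way. A call with a gripper value outside its range is refused whole. The fingers move at their own pace and stop on an object; "force" is the grip in N (left out, the last holds). Time passes only in rows, so rows that do not move let the fingers close. It gives the time, the measured TCP pose, the force, the opening and the grip force at its end, in the units of the state.
- get_obs(): the state, without advancing time (a new reading comes with each control period).
- camera(name): name is "scene" or "side" or "wrist"; returns (picture, depth): 480x640x3 uint8, red, green, blue; 480x640 float32, m along the optical axis (not along the pixel's ray), 0 where there is no reading.
- calibration(name): a dict with "camera_matrix" (3x3 intrinsics, pixels), "dist" ([k1, k2, p1, p2, k3] as OpenCV has them; the pictures are not rectified), "R" (3x3) and "t" (3): a world point X has camera coordinates R X + t. Camera axes: x right, y down, z forward; pixel columns grow to the right and rows downward; lengths in m; the calibration is good to about 2 mm. A picture is of the moment at which its call begins: read the wrist's pose just before it. calibration takes no time and is no camera call; for the wrist camera it gives the pose at the moment of the call.
- job_done(): hands the job in; it is judged then, once.
Trained networks look in the newest picture that a camera, given by its name, has taken for a name from the list of things; names that differ only in an ending like _2 or _b are one class to them, and where a whole thing is asked for, a point or a joint stands for the part that bears it (a point fixed in the world has none). Each returns a list of dicts, best first, with "score" (0 to 1); they miss things now and then, are a little off and sometimes report something else, mostly with a low value. They report only what shows in the picture. A call takes as long as a camera call. They do not tell look-alikes from the thing itself.
- recognise(name, camera): "xyz" ([x, y, z] in m, in the coordinates of the camera as it stood for that picture, good to about 4 mm: the middle of the surface that is visible of it).
- cut_out(name, camera): "mask" (480x640 bool, what is visible of it).
- mark_of(name, camera): "xyz" ([x, y, z] in m, in the coordinates of the camera as it stood for that picture, good to about 4 mm: a listed point, or the origin of a listed thing).
The state is a dict: "time": time; "q": joint angles; "qd": joint speeds; "joint_efforts": joint torques, N m; "ee_pos": TCP position; "tcp_rot": TCP orientation; "wrist_force": force on the tool from outside, world axes, zero at the start; "torque": the same for the moment, N m; "opening": finger opening in m; "grasp_force": force on a finger pad.
Only numpy, scipy, OpenCV 4.12 (cv2) and the standard library are available. Lean on these libraries where they do the work, as an engineer would, in place of code of your own. Each camera call takes 0.05 s, during which the arm holds its last target. There are 200 camera calls.

### The job

The card trimmer's pivot has two nuts on its stud. Slip the larger spanner fully onto the lower nut, flat on the plate with its handle on the near side of the stop pin so that the pin will hold it, and let go of it; then turn the upper jam nut clockwise until it is properly tight against the lower nut, without overstraining it or letting the lower nut turn further than it takes the spanner to come up against the pin. Leave the spanner on the nut and everything else on the bench where it is.

Things in the scene. Friction and masses are not known exactly. Their poses are not given: they have to be found in the camera images.
- trimmer: Card trimmer fixed to the bench. Origin on the pivot stud's axis at bench height, z up. Its flat aluminium pivot plate (top 12 mm above the bench) spans x -45..45 mm, y -45..215 mm of this frame. On its +x side lie a white board (4 mm high) and a dark swing arm (11.5 mm high, its black end block and knob up to 36 mm)
- stud_top (a point): Top of the threaded steel pivot stud, 19 mm across, 58 mm above the bench; it carries the lower nut and above it the jam nut
- pin: Upright steel stop pin on the plate, 10 mm across, 26 mm tall, origin at its foot: x 18, y 175 mm of the trimmer's frame. With the spanner on the lower nut and its handle along the trimmer's +y, the handle passes on the -x side (the robot's side) of the pin, about 3 mm clear of it, and bears on the pin when the nut is driven clockwise (seen from above)
- lower: Lower hex nut, steel, 30 mm across flats, 34.6 mm across corners, 16 mm tall; origin at the centre of its underside on the plate, z up. Its +x (a corner) points along the trimmer's +y to within 0.03 rad and two flats face its +-y, so a spanner slides on along the trimmer's -y, handle trailing to +y. It sets the pivot's play and must stay put, but turns at only about 0.12 N m
- lower_corner (a point): The corner of the lower nut on its own +x, 17.3 mm from the axis, at half its height. Up to about 15 degrees of turn while the play of jaw and pin is taken up is normal; 20 degrees is too much
- jam: Upper hex nut (jam nut), 30 mm across flats, 14 mm tall, 28 to 42 mm above the bench, origin at the centre of its underside, two flats facing its own +-y. It runs down clockwise (seen from above) with a drag of 0.05 N m and meets the lower nut after 0.25 to 1.3 rad relative to it. The gap (0.2 to 1 mm) cannot be measured: the meeting must be felt
- jam_grip (a point): On the jam nut's axis, 9 mm above its underside. Once the nuts meet, torque rises by about 6 N m per rad and the lower nut is dragged round unless held. Properly tight is 0.6 to 1.0 N m on the jam nut, held for half a second; above 1.1 N m the thread is overstrained. It stays tight when let go
- jam_face (a point): Centre of the jam nut's underside; the nut descends 0.8 mm per rad of turn
- spanner: The larger of two bare steel open-ended spanners, 224 mm long, 9 mm thick, 0.22 kg, lying flat. Origin under the handle, where to grip it across its 20 mm width; +x points to the jaw, z up. The handle runs straight from x = -120 to 45 mm, the jaw tips are at x = 104 mm, the head is 60 mm wide
- spanner_jaw (a point): Centre of the large spanner's jaw, on its underside, 80 mm from the spanner's origin along its +x. It lies on the nut's axis when fully home (the throat is then 1 mm from the nut's corner). The jaw is 31.5 mm wide, open at +x, with flared tips; about 5 degrees of play each way on a nut
- small_spanner: A smaller bare steel open-ended spanner, same shape, 155 mm long, 7 mm thick, jaw 20 mm wide: too small for these nuts, leave it alone. Origin under its handle, 60 mm from the jaw centre
- wax_a: Orange wax block 36 x 22 x 18 mm on the cutting board, leave it alone
- wax_b: Green wax block 36 x 22 x 18 mm on the cutting board, leave it alone
- wax_c: Blue wax block 36 x 22 x 18 mm on the bench beside the pivot plate, leave it alone
- tin: Flat brass-coloured tin 62 x 90 x 22 mm on the bench on the robot's side of the pivot plate, leave it alone
- can: Plain drinks can, 66 mm across, 115 mm tall, leave it alone
- iron: Green craft iron, about 120 x 80 mm, 100 mm tall, leave it alone
Things that resemble listed ones, but are neither listed nor needed, are in the scene too. Leave any green, pink or yellow look-alike of the spanner alone.

How it is judged (in metres and radians):
On the way, in this order (a step that is already met when the one before it is completed fails the run):
1. the large spanner is fully on the lower nut, flat on the plate, and let go (horizontal distance between spanner_jaw and lower below 0.006 m and z of spanner_jaw in the frame of trimmer between 0.0095 and 0.0155 m and angle between spanner's own z axis and vertical below 0.05 rad and contact force between the fingers and spanner below 0.1 N), for 0.2 s.
2. the jam nut is turned tight by the gripper while the spanner, not held by the gripper, bears on the stop pin with more than 1.2 N (horizontal distance between spanner_jaw and lower below 0.006 m and contact force between spanner and pin above 1.2 N and contact force between the fingers and jam above 1 N and contact force between each of the arm, the fingers and spanner below 0.1 N), for 0.2 s.
At the end, for the whole second after the job is handed in: The jam nut sits tight against the lower nut (their faces within 0.04 mm), the lower nut is within 20 degrees of where it was (its corner within 6 mm), and the large spanner lies at rest flat on the plate with its jaw within 6 mm of the lower nut's axis (horizontal distance between spanner_jaw and lower below 0.006 m and z of spanner_jaw in the frame of trimmer between 0.0095 and 0.0155 m and angle between spanner's own z axis and vertical below 0.05 rad and z of jam_face in the frame of lower below 0.01604 m and distance of lower_corner from where it was at the start of the episode below 0.006 m and linear speed of spanner below 0.02 m/s); the robot touches nothing.
It fails at once if the lower nut turns more than 20 degrees (its corner moves more than 6 mm) (distance of lower_corner from where it was at the start of the episode above 0.006 m).
It fails at once if the spanner is forced against the stop pin with more than 6.5 N (jam nut overstrained, about 1.1 N m or more, or spanner rammed) (contact force between spanner and pin above 6.5 N).
It fails at once if a bystander is moved by more than 25 mm (distance of any of small_spanner, wax_a, wax_b, wax_c, tin, can, iron from where it was at the start of the episode above 0.025 m).
It also fails if it takes over 72 s, if anything falls off the work surface, if the arm or the gripper's body presses on something with over 40 N, if the wrist force passes 120 N, or if a joint passes its speed limit or range.

## Working session

There is one attempt and no reset: what is moved stays moved. The work goes in short steps, Python scripts to look and compute and a tool call to move; the robot and the scene stay as the last step left them, time stands still between calls to the robot, and variables do not carry over. Pictures are saved under pics/ and viewed, at most 12 in all, crops included, and the job is handed in when it is done.

Besides the shell and the picture viewer there is one more tool, called after "Emit:" as name([rows], argument=value, ...), one row to a line, values as JSON. servo_tool: Moves the arm, as the interface text tells. Its arguments: {"type":"object","properties":{"moves":{"type":"array"},"force":{"type":"number"}},"required":["moves"]}

```bash
ls; mkdir -p pics; cat > h.py <<'E'
import numpy as np, cv2
from workcell import *
def snap(name,fn=None):
    p,d=camera(name); c=calibration(name)
    if fn: cv2.imwrite('pics/'+fn,p[:,:,::-1])
    return p,d,c
def w(c,x): return np.array(c['R']).T@(np.array(x)-np.array(c['t']).ravel())
def pix2w(c,u,v,z):
    "intersect pixel ray with plane z"
    n=cv2.undistortPoints(np.array([[[u,v]]],float),np.array(c['camera_matrix']),np.array(c['dist'])).ravel()
    R=np.array(c['R']);t=np.array(c['t']).ravel()
    o=-R.T@t; r=R.T@np.array([n[0],n[1],1]); return o+r*(z-o[2])/r[2]
def cloud(c,d,mask):
    v,u=np.nonzero(mask&(d>0)); 
    n=cv2.undistortPoints(np.stack([u,v],1)[:,None].astype(float),np.array(c['camera_matrix']),np.array(c['dist']))[:,0]
    P=np.c_[n,np.ones(len(n))]*d[v,u][:,None]
    return (P-np.array(c['t']).ravel())@np.array(c['R'])
def proj(c,X):
    R=np.array(c['R']);t=np.array(c['t'],float).ravel()
    return cv2.projectPoints(np.atleast_2d(X).astype(float),cv2.Rodrigues(R)[0],t,np.array(c['camera_matrix']),np.array(c['dist']))[0][:,0]
E
cat > a.py <<'E'
from h import *
np.set_printoptions(precision=4,suppress=True)
print(get_obs(),grasp_offset if not callable(grasp_offset) else grasp_offset())
for cam in['scene','side']:
    p,d,c=snap(cam,cam+'0.png')
    print(cam,w(c,[0,0,0]))
    for n in['spanner','spanner_jaw','stud_top','pin','lower','jam','trimmer','small_spanner','tin','can','iron','wax_c']:
        for r in mark_of(n,cam)[:4]:
            X=w(c,r['xyz']);print(n,round(r['score'],2),X,proj(c,X).round())
E
python3 a.py
```

```text
pics
{'time': 0.0, 'q': array([-74.4846,   5.0114,  10.0333,  95.0997,   0.    ,  89.9993]), 'qd': array([-0.0132,  0.0292, -0.0011, -0.0026,  0.0485, -0.0003]), 'joint_efforts': array([  0.0021, -52.0385,  46.4806,   0.0163,   0.0002,   0.    ]), 'ee_pos': array([ 0.1471, -0.5297,  0.2086]), 'tcp_rot': array([-179.9223,   -0.    ,   15.5162]), 'wrist_force': array([-0.3886,  1.7578,  0.3208]), 'torque': array([ 0.0011,  0.0342, -0.0071]), 'grasp_force': 0.0, 'opening': 0.08507834541593486} 0.0187
scene [ 1.295  -0.2797  1.1282]
spanner 0.78 [ 0.2963  0.2115 -0.0037] [[347. 176.]]
spanner 0.6 [0.4882 0.2672 0.0039] [[397. 216.]]
spanner 0.58 [ 0.2684 -0.208  -0.0015] [[202. 214.]]
spanner 0.55 [0.3435 0.5044 0.0022] [[445. 157.]]
spanner_jaw 0.87 [0.3635 0.2604 0.0001] [[373. 186.]]
spanner_jaw 0.75 [ 0.5063  0.1903 -0.002 ] [[374. 231.]]
spanner_jaw 0.7 [ 0.3212 -0.2683  0.0034] [[185. 234.]]
stud_top 0.75 [ 0.5922 -0.124   0.059 ] [[270. 283.]]
pin 0.7 [ 0.4955 -0.152  -0.0001] [[248. 270.]]
pin 0.51 [0.6117 0.0435 0.0114] [[339. 277.]]
pin 0.28 [ 0.5938 -0.1239  0.0155] [[272. 294
[... 1294 characters left out ...]
 [ 0.5929 -0.1316  0.0095] [[388. 295.]]
lower 0.52 [ 0.5949 -0.1298  0.0284] [[389. 290.]]
jam 0.54 [ 0.5977 -0.131   0.0279] [[391. 290.]]
trimmer 0.85 [ 0.5904 -0.1295 -0.0016] [[386. 297.]]
trimmer 0.23 [ 0.5903 -0.1288  0.0594] [[389. 282.]]
small_spanner 0.65 [ 0.614   0.284  -0.0025] [[343. 182.]]
tin 0.7 [ 0.4997 -0.1572 -0.0027] [[353. 317.]]
tin 0.34 [ 0.6118 -0.4669 -0.001 ] [[464. 445.]]
can 0.96 [ 0.4494 -0.3806 -0.0015] [[364. 422.]]
iron 0.98 [ 0.6132 -0.4672  0.0005] [[465. 444.]]
iron 0.16 [0.6132 0.0439 0.0142] [[371. 237.]]
wax_c 0.74 [ 0.7022 -0.0702  0.0034] [[421. 266.]]
wax_c 0.57 [ 0.5048 -0.0301 -0.001 ] [[338. 272.]]
wax_c 0.5 [ 0.6873 -0.1737  0.0004] [[433. 303.]]
```

View pics/scene0.png

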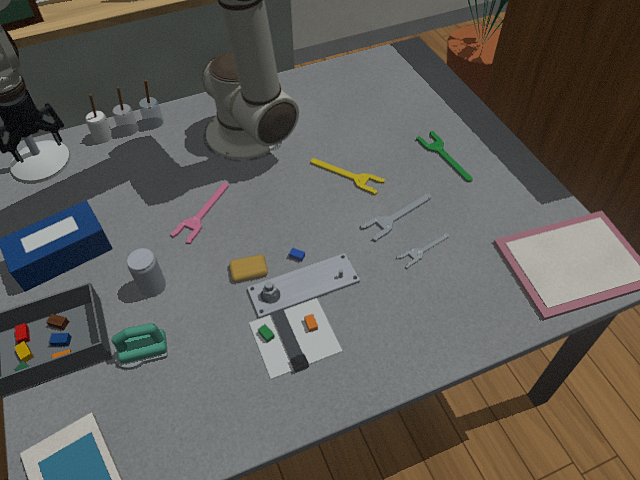

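View pics/side0.png

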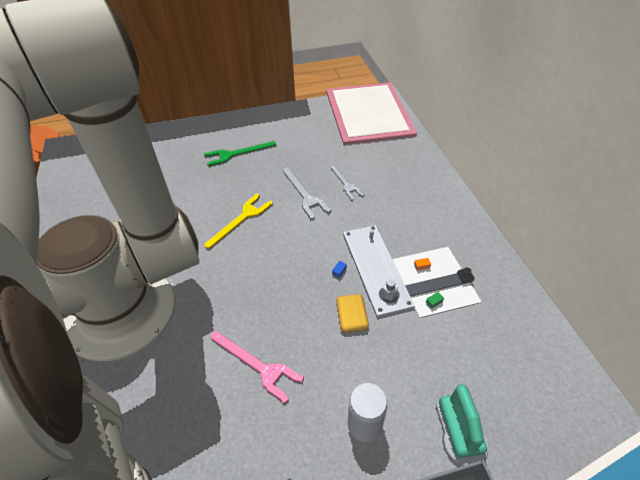

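Only the two grey items at scene px (397,216) and (425,249) are bare steel. The one at (397,216) is about twice as long, so it is the large spanner. Pink (202,214), yellow (347,176) and green (445,157) are look-alikes. I'm moving the wrist camera over it for a close check.

Emit:
servo_tool([
  [[0,0,0],[0.0215,-0.0278,-0.0017],100],
  [[0,0,0],[0.0215,-0.0278,-0.0017],100],
  [[0,0,0],[0.0215,-0.0278,-0.0017],100],
  [[0,0,0],[0.0215,-0.0278,-0.0017],100],
  [[0,0,0],[0.0215,-0.0278,-0.0017],100],
  [[0,0,0],[0.0215,-0.0278,-0.0017],100],
  [[0,0,0],[0.0215,-0.0278,-0.0017],100],
  [[0,0,0],[0.0215,-0.0278,-0.0017],100],
  [[0,0,0],[0.0215,-0.0278,-0.0017],100],
  [[0,0,0],[0.0215,-0.0278,-0.0017],100],
  [[0,0,0],[0.0215,-0.0278,-0.0017],100],
  [[0,0,0],[0.0215,-0.0278,-0.0017],100],
])

```text
time: 2.5
ee_pos: [0.3067, -0.1382, 0.23]
tcp_rot: [180.0, -0.0, 15.5]
wrist_force: [1.1, -1.0, -0.2]
opening: 0.0852
grasp_force: 0.0
```

Emit:
servo_tool([
  [[0,0,-7.4],[0,0,0],100],
  [[0,0,-7.4],[0,0,0],100],
  [[0,0,-7.4],[0,0,0],100],
  [[0,0,-7.4],[0,0,0],100],
  [[0,0,-7.4],[0,0,0],100],
  [[0,0,-7.4],[0,0,0],100],
  [[0,0,-7.4],[0,0,0],100],
  [[0,0,-7.4],[0,0,0],100],
  [[0,0,-7.4],[0,0,0],100],
  [[0,0,-7.4],[0,0,0],100],
  [[0,0,-7.4],[0,0,0],100],
  [[0,0,-7.2],[0,0,0],100],
])

```text
time: 3.7
ee_pos: [0.3065, -0.1395, 0.2298]
tcp_rot: [180.0, 0.0, 104.4]
wrist_force: [-0.4, 0.1, -0.7]
opening: 0.0855
grasp_force: 0.0
```

```bash
python3 - <<'E'
from h import *
np.set_printoptions(precision=4,suppress=True)
o=get_obs();print(o['ee_pos'],o['tcp_rot'],o['q'])
c=calibration('wrist');X=w(c,[0,0,0]);print(X,np.array(c['R'])[2],np.array(c['R'])[0])
E
```

```text
[ 0.3065 -0.1395  0.2298] [179.9843   0.0128 104.4204] [-24.4705 -23.2226 -12.1517 101.0506  -0.0001  51.1091]
[ 0.2876 -0.0691  0.3945] [ 0.0722 -0.2767 -0.9583] [0.9684 0.2493 0.001 ]
```

Emit:
servo_tool([
  [[0,0,0],[0.031,0.0235,0],100],
  [[0,0,0],[0.031,0.0235,0],100],
  [[0,0,0],[0.031,0.0235,0],100],
  [[0,0,0],[0.031,0.0235,0],100],
  [[0,0,0],[0.031,0.0235,0],100],
  [[0,0,0],[0.031,0.0235,0],100],
  [[0,0,0],[0.031,0.0235,0],100],
  [[0,0,0],[0.031,0.0235,0],100],
  [[0,0,0],[0.031,0.0235,0],100],
  [[0,0,0],[0.031,0.0235,0],100],
  [[0,0,0],[0.031,0.0235,0],100],
  [[0,0,0],[0.031,0.0235,0],100],
])

```text
time: 4.9
ee_pos: [0.4896, 0.2917, 0.2297]
tcp_rot: [180.0, -0.0, 104.1]
wrist_force: [1.6, -0.4, 1.3]
opening: 0.0855
grasp_force: 0.0
```

```bash
cat > b.py <<'E'
from h import *
np.set_printoptions(precision=4,suppress=True)
o=get_obs();print(o['ee_pos'],o['tcp_rot'])
p,d,c=snap('wrist','w1.png')
for n in['spanner','spanner_jaw']:
    for r in mark_of(n,'wrist')[:3]:
        X=w(c,r['xyz']);print(n,round(r['score'],2),X,proj(c,X).round())
for r in cut_out('spanner','wrist')[:3]:
    m=r['mask'];P=cloud(c,d,m);v,u=np.nonzero(m)
    print('mask',r['score'],m.sum(),u.mean(),v.mean(),'z',np.percentile(P[:,2],[5,50,95]))
    P=P[P[:,2]>0.004];q=P[:,:2]-P[:,:2].mean(0)
    V=np.linalg.svd(q,full_matrices=False)[2];a=V[0]*np.sign(-V[0][1]);s=q@a
    # handle axis: mid of width in slices
    nrm=np.array([-a[1],a[0]]);t=q@nrm
    L=[];
    for k in np.arange(s.min(),s.max(),0.005):
        i=(s>=k)&(s<k+.005)
        if i.sum()>5:
            L.append((k+.0025,np.percentile(t[i],2),np.percentile(t[i],98)))
    L=np.array(L);print('len',np.ptp(s),'dir',np.degrees(np.arctan2(a[1],a[0])))
    h=L[(L[:,2]-L[:,1]<.026)&(L[:,0]<s.max()-.06)];f=np.polyfit(h[:,0],h[:,1:].mean(1),1)
    ang=np.arctan2(a[1],a[0])+np.arctan(f[0])
    D=np.array([np.cos(ang),np.sin(ang)])
    e0=P[:,:2].mean(0)+nrm*f[1]
    ss=(P[:,:2]-e0)@D
    print('width',np.median(h[:,2]-h[:,1]),'handle dir deg',np.degrees(ang),'origin from tail',e0+D*(np.percentile(ss,.1)+.120),'from tip',e0+D*(np.percentile(ss,99.9)-.104))
E
python3 b.py
```

```text
[0.4896 0.2917 0.2297] [179.9835  -0.0013 104.1296]
spanner 0.92 [ 0.2953  0.2152 -0.0056] [[123. 232.]]
spanner 0.85 [ 0.4878  0.2716 -0.0053] [[313. 225.]]
spanner_jaw 0.92 [0.3619 0.2623 0.0023] [[190. 206.]]
mask 0.83 5348 315.13257292445775 223.9934554973822 z [0.0049 0.0067 0.008 ]
len 0.22411184035210524 dir -76.16596313154083
width 0.018520991274183086 handle dir deg -76.16591105351358 origin from tail [0.49   0.2709] from tip [0.4896 0.2729]
mask 0.81 5508 131.8907044299201 230.87182280319536 z [0.0037 0.0067 0.0081]
len 0.22467694087886383 dir -142.02846718250683
width 0.018588627178111314 handle dir deg -142.37945473601852 origin from tail [0.2857 0.2045] from tip [0.2866 0.2053]
```

View pics/w1.png

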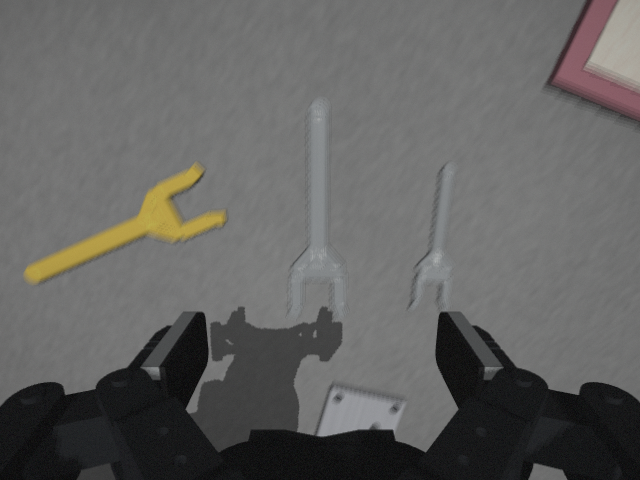

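The bare steel large spanner is at wrist px (317,210). The small steel one is at (437,230) and the yellow look-alike at (130,230). The measured length of 224 mm matches the large spanner, so I'm descending onto it.

Emit:
servo_tool([
  [[0,0,0],[-0.0195,-0.0045,0.03],45],
  [[0,0,0],[0,0,0.04],45],
  [[0,0,0],[0,0,0.04],45],
  [[0,0,0],[0,0,0.04],45],
  [[0,0,0],[0,0,0.035],45],
  [[0,0,0],[0,0,0.02],45],
  [[0,0,0],[0,0,0.005],45],
  [[0,0,0],[0,0,0.0],45],
], force=30)

```text
time: 5.9
ee_pos: [0.4894, 0.2693, 0.0201]
tcp_rot: [-180.0, 0.0, 104.1]
wrist_force: [-1.3, -0.3, -0.1]
opening: 0.0386
grasp_force: 0.0
```

Emit:
servo_tool([
  [[0,0,0],[0,0,0.005],45],
  [[0,0,0],[0,0,0.005],45],
  [[0,0,0],[0,0,0.004],45],
  [[0,0,0],[0,0,0],45],
])

```text
time: 6.3
ee_pos: [0.4895, 0.27, 0.0053]
tcp_rot: [-180.0, 0.0, 104.1]
wrist_force: [0.5, 0.5, 0.5]
opening: 0.0383
grasp_force: 0.0
```

```bash
python3 - <<'E'
from h import *
np.set_printoptions(precision=4,suppress=True)
o=get_obs();print(o['ee_pos'],o['tcp_rot'],o['opening'],o['wrist_force'])
p,d,c=snap('wrist','w2.png')
E
```

```text
[0.4895 0.27   0.0053] [-179.9742    0.0059  104.12  ] 0.03834154603284226 [0.4553 0.5242 0.4688]
```

View pics/w2.png

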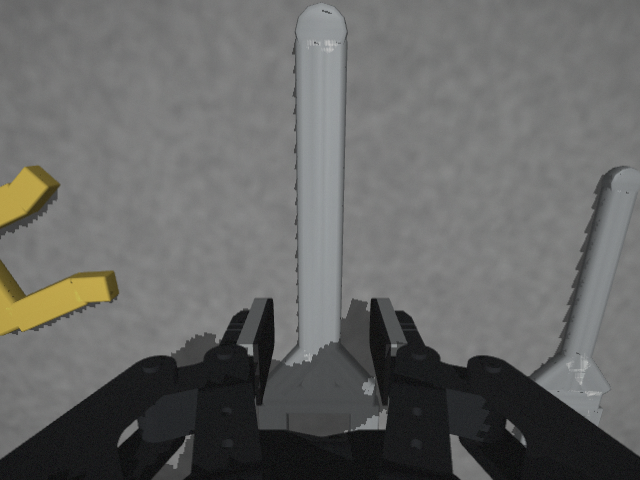

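```bash
python3 - <<'E'
from h import *
np.set_printoptions(precision=4,suppress=True)
o=get_obs();c=calibration('wrist');e=o['ee_pos']
print('tcp px',proj(c,e), 'tcp+grasp',proj(c,e+[0,0,.0187]))
a=np.radians(104.12);X=np.array([np.cos(a),np.sin(a),0])
for s in(-.06,-.045,0,.05,.1,.12): print(s,proj(c,np.array([e[0],e[1],.009])+s*X))
print('tail from pixel',pix2w(c,322,3,.009),np.dot(pix2w(c,322,3,.009)-e,X),'head start',[np.dot(pix2w(c,u,v,.009)-e,X) for u,v in((298,348),(342,345))])
E
```

```text
tcp px [[322.6475 295.415 ]] tcp+grasp [[322.7953 313.884 ]]
-0.06 [[322.5289 410.0647]]
-0.045 [[322.5623 384.1109]]
0 [[322.6724 298.5219]]
0.05 [[322.8144 187.3001]]
0.1 [[322.9824  54.6519]]
0.12 [[323.0584  -5.7262]]
tail from pixel [0.4606 0.3836 0.009 ] 0.11720264794738243 head start [np.float64(-0.02522562214354867), np.float64(-0.023635303940668075)]
```

Emit:
servo_tool([
  [[0,0,0],[0,0,0.002],45],
  [[0,0,0],[0,0,0.002],45],
  [[0,0,0],[0,0,0],45],
])

```text
time: 6.65
ee_pos: [0.4895, 0.27, 0.0014]
tcp_rot: [-180.0, 0.0, 104.1]
wrist_force: [-0.7, -0.5, 0.2]
opening: 0.0381
grasp_force: 0.0
```

Emit:
servo_tool([
  [[0,0,0],[0,0,0],5],
  [[0,0,0],[0,0,0],5],
  [[0,0,0],[0,0,0],5],
  [[0,0,0],[0,0,0],5],
  [[0,0,0],[0,0,0],5],
], force=60)

```text
time: 7.15
ee_pos: [0.4897, 0.2701, 0.0017]
tcp_rot: [180.0, -0.0, 104.1]
wrist_force: [0.0, -0.7, -0.2]
opening: 0.0043
grasp_force: 0.0
```

```bash
python3 - <<'E'
from h import *
snap('wrist','w3.png')
p,d,c=snap('side')
v,u=proj(c,[.49,.24,0])[0][::-1].astype(int)
cr=p[v-60:v+60,u-80:u+80]
cv2.imwrite('pics/s3.png',np.vstack([cv2.resize(cv2.imread('pics/w3.png'),(400,300)),cv2.resize(cr[:,:,::-1],(400,300))]))
E
```

```text
(no output)
```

View pics/s3.png

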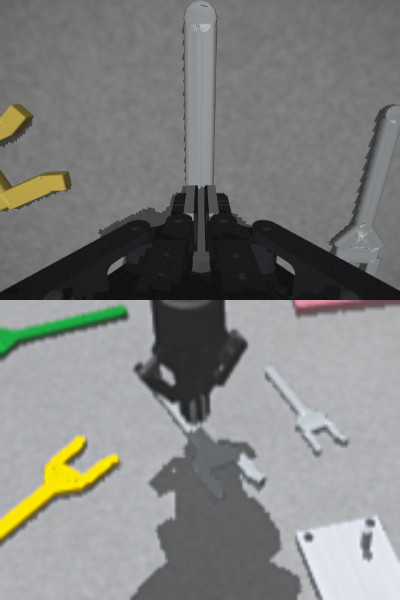

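```bash
python3 - <<'E'
from h import *
np.set_printoptions(precision=4,suppress=True)
o=get_obs();print(o['ee_pos'],o['opening'],o['grasp_force'])
for cam in('wrist','side','scene'):
    p,d,c=snap(cam)
    P=cloud(c,d,np.ones(d.shape,bool)); dark=np.array([p[v,u].max() for v,u in zip(*np.nonzero(d>0))])
    a=np.radians(104.1);X=np.array([np.cos(a),np.sin(a)]);Y=np.array([np.sin(a),-np.cos(a)])
    q=P[:,:2]-o['ee_pos'][:2];s=q@X;t=q@Y
    for lo in np.arange(-.03,.06,.01):
        i=(s>=lo)&(s<lo+.01)&(abs(t)<.006)
        j=i&(dark<70)
        if i.sum(): print(cam,round(lo,3),i.sum(),np.percentile(P[i,2],[2,25,50,98]),j.sum(),P[j,2].min() if j.sum() else '')
E
```

```text
[0.4896 0.27   0.0017] 0.00438185757489072 0.0
wrist -0.03 204 [0.0081 0.0088 0.0091 0.0104] 14 0.007015647710330204
wrist -0.02 241 [0.008  0.0088 0.0093 0.0721] 40 0.03279644618447615
wrist -0.01 1087 [0.0086 0.0553 0.0616 0.077 ] 881 0.02943225940818081
wrist 0.0 1576 [0.0082 0.0097 0.0614 0.099 ] 1067 0.026602832386084744
wrist 0.01 5650 [0.0086 0.0554 0.0991 0.1103] 4393 0.02794659829375668
wrist 0.02 652 [0.0079 0.0087 0.0091 0.0106] 2 0.11756263995177703
wrist 0.03 680 [0.008  0.0087 0.0091 0.0103] 0 
wrist 0.04 704 [0.0078 0.0087 0.0091 0.0104] 0 
wrist 0.05 751 [0.0078 0.0087 0.0091 0.0104] 0 
side -0.03 27 [0.0068 0.0084 0.1056 0.3805] 2 0.10562670435443945
side -0.02 108 [0.0056 0.0455 0.0962 0.5012] 68 0.032254470843667664
side -0.01 51 [0.0056 0.0263 0.0559 0.5005] 23 0.02952624896389844
side 0.0 24 [0.0045 0.0465 0.4995 0.5022] 3 0.058722332472264015
side 0.01 16 [0.0082 0.5006 0.5011 0.5021] 0 
side 0.02 9 [0.5    0.5003 0.5009 0.5021] 0 
side 0.03 8 [0.0052 0.0057 0.5002 0.5017] 0 
side 0.04 6 [0.0064 0.0079 0.0082 0.0094] 0 
side 0.05 2 [0.0055 0.0057 0.0059 0.0063] 0 
scene -0.03 36 [0.0047 0.012  0.2662 0.5045] 2 0.001992447236911074
scene -0.02 64 [0.0029 0.0348 0.0959 0.5047] 32 -0.001786693334214722
scene -0.01 70 [0.003  0.0283 0.0612 0.5039] 38 0.0011984051267076136
scene 0.0 29 [0.0064 0.013  0.5017 0.5049] 0 
scene 0.01 27 [0.0068 0.0107 0.5023 0.5048] 2 0.009999426731921652
scene 0.02 32 [0.0018 0.0101 0.5022 0.5071] 0 
scene 0.03 50 [0.0053 0.0127 0.5029 0.5081] 9 0.010173558946418467
scene 0.04 27 [-0.      0.0098  0.5041  0.5081] 2 -0.002123116892552451
scene 0.05 14 [0.0002 0.0076 0.0111 0.5062] 0
```

Emit:
servo_tool([
  [[0,0,0],[0,0,0],45],
  [[0,0,0],[0,0,0],45],
  [[0,0,0],[0,0,0],45],
  [[0,0,0],[0,0,0],45],
  [[0,0,0],[0,0,0],45],
])

```text
time: 7.9
ee_pos: [0.4896, 0.27, 0.0017]
tcp_rot: [180.0, -0.0, 104.1]
wrist_force: [0.3, -0.5, -0.5]
opening: 0.0384
grasp_force: 0.0
```

```bash
python3 - <<'E'
from h import *
np.set_printoptions(precision=4,suppress=True,linewidth=150)
o=get_obs();print(o['ee_pos'],o['opening'])
p,d,c=snap('wrist')
for (u,v) in [(u,v) for v in range(290,430,12) for u in (246,252,258,264,268,272,276,284)]:
    if d[v,u]>0:
        m=np.zeros(d.shape,bool);m[v,u]=1
        P=cloud(c,d,m)[0]-[*o['ee_pos'][:2],0]
        a=np.radians(104.1);print(u,v,p[v,u],'x %.4f y %.4f z %.4f'%(P[0]*np.cos(a)+P[1]*np.sin(a),P[0]*np.sin(a)-P[1]*np.cos(a),P[2])) if P[2]>.012 else 0
E
```

```text
[0.4896 0.27   0.0017] 0.03838521843193901
258 302 [83 86 86] x 0.0113 y -0.0242 z 0.0334
264 302 [81 83 84] x 0.0110 y -0.0221 z 0.0327
268 302 [24 23 21] x 0.0116 y -0.0204 z 0.0340
272 302 [20 17 18] x 0.0081 y -0.0199 z 0.0265
246 314 [31 30 32] x 0.0078 y -0.0284 z 0.0361
252 314 [81 84 85] x 0.0112 y -0.0248 z 0.0431
258 314 [83 84 85] x 0.0115 y -0.0226 z 0.0436
264 314 [23 22 26] x 0.0117 y -0.0205 z 0.0440
268 314 [13 12 13] x 0.0094 y -0.0198 z 0.0394
272 314 [21 23 24] x 0.0047 y -0.0196 z 0.0300
246 326 [81 83 84] x 0.0111 y -0.0253 z 0.0515
252 326 [83 85 85] x 0.0116 y -0.0232 z 0.0524
258 326 [53 54 55] x 0.0113 y -0.0214 z 0.0518
264 326 [19 18 17] x 0.0098 y -0.0198 z 0.0491
268 326 [19 20 18] x 0.0048 y -0.0199 z 0.0398
272 326 [21 22 23] x -0.0008 y -0.0199 z 0.0293
246 338 [83 84 85] x 0.0113 y -0.0239 z 0.0595
252 338 [81 83 84] x 0.0107 y -0.0222 z 0.0585
258 338 [21 19 20] x 0.0109 y -0.0203 z 0.0587
264 338 [19 17 16] x 0.0061 y -0.0198 z 0.0504
268 338 [15 14 14] x 0.0017 y -0.0196 z 0.0428
272 338 [17 16 17] x -0.0055 y -0.0200 z 0.0303
246 350 [55 55 55] x 
[... 511 characters left out ...]
[24 25 26] x 0.0118 y -0.0203 z 0.0787
252 374 [14 14 17] x 0.0026 y -0.0214 z 0.0654
258 374 [28 27 31] x 0.0009 y -0.0201 z 0.0630
264 374 [14 13 17] x -0.0064 y -0.0200 z 0.0526
246 386 [30 30 31] x 0.0171 y -0.0177 z 0.0908
252 386 [13 14 18] x 0.0171 y -0.0164 z 0.0909
258 386 [40 42 43] x -0.0040 y -0.0204 z 0.0622
264 386 [21 22 22] x -0.0096 y -0.0199 z 0.0546
246 398 [26 28 27] x 0.0176 y -0.0168 z 0.0956
252 398 [26 27 29] x 0.0182 y -0.0154 z 0.0963
258 398 [26 25 24] x -0.0082 y -0.0206 z 0.0625
246 410 [25 26 26] x 0.0178 y -0.0161 z 0.0996
252 410 [27 27 29] x 0.0177 y -0.0149 z 0.0995
246 422 [26 26 26] x 0.0159 y -0.0159 z 0.1009
252 422 [30 29 29] x 0.0165 y -0.0146 z 0.1015
```

The depth image shows the pad tips at z≈0.026 while the reported TCP is at 0.002. The real fingertips therefore end about 24 mm short of the TCP, and the fingers closed above the handle. I'll go lower, watching the force.

Emit:
servo_tool([
  [[0,0,0],[0,0,0.008],45],
  [[0,0,0],[0,0,0.006],45],
  [[0,0,0],[0,0,0.004],45],
  [[0,0,0],[0,0,0],45],
])

```text
time: 8.35
ee_pos: [0.4891, 0.2697, -0.0174]
tcp_rot: [-179.9, 0.0, 104.1]
wrist_force: [0.5, -0.1, 0.2]
opening: 0.0384
grasp_force: 0.0
```

Emit:
servo_tool([
  [[0,0,0],[0,0,0.002],45],
  [[0,0,0],[0,0,0.001],45],
  [[0,0,0],[0,0,0],45],
])

```text
time: 8.65
ee_pos: [0.4897, 0.27, -0.0193]
tcp_rot: [180.0, 0.0, 104.1]
wrist_force: [0.2, 1.0, 0.1]
opening: 0.0383
grasp_force: 0.0
```

```bash
cat > pad.py <<'E'
from h import *
np.set_printoptions(precision=4,suppress=True,linewidth=150)
o=get_obs();print(o['ee_pos'],o['tcp_rot'],o['opening'],o['grasp_force'],o['wrist_force'])
p,d,c=snap('wrist')
P=cloud(c,d,np.ones(d.shape,bool));q=P-[*o['ee_pos'][:2],0]
a=np.radians(o['tcp_rot'][2]);x=q[:,0]*np.cos(a)+q[:,1]*np.sin(a);y=q[:,0]*np.sin(a)-q[:,1]*np.cos(a)
h=o['opening']/2
for s in(-1,1):
    i=(abs(x)<.013)&(abs(s*y-h-.0015)<.003);z=np.sort(q[i,2]);print('z hist',np.histogram(z,np.arange(0,.07,.004))[0])
E
python3 pad.py
```

```text
[ 0.4897  0.27   -0.0193] [179.998    0.0005 104.1181] 0.03828426453279327 0.0 [0.1863 1.0393 0.0885]
z hist [292  59 121 132 127 158 168 177 202 211 595  96  68 106 155  79   0]
z hist [248  60 120 148 156 169 179 202 223 231 617 114 107 139 189  98   0]
```

Emit:
servo_tool([
  [[0,0,0],[0,0,0],5],
  [[0,0,0],[0,0,0],5],
  [[0,0,0],[0,0,0],5],
  [[0,0,0],[0,0,0],5],
  [[0,0,0],[0,0,0],5],
], force=60)

```text
time: 9.2
ee_pos: [0.4899, 0.2701, -0.0189]
tcp_rot: [180.0, -0.0, 104.1]
wrist_force: [-0.9, 0.6, 5.0]
opening: 0.0179
grasp_force: 59.4
```

Emit:
servo_tool([
  [[0,0,0],[0,0,-0.01],5],
  [[0,0,0],[0,0,-0.03],5],
  [[0,0,0],[0,0,-0.04],5],
  [[0,0,0],[0,0,-0.04],5],
  [[0,0,0],[0,0,-0.02],5],
  [[0,0,4.7],[0,0,0],5],
  [[0,0,4.7],[0,0,0],5],
  [[0,0,4.7],[0,0,0],5],
  [[0,0,0],[0,0,0],5],
])

```text
time: 10.1
ee_pos: [0.4894, 0.2699, 0.1206]
tcp_rot: [-180.0, 0.0, 89.9]
wrist_force: [-0.0, 0.7, -2.7]
opening: 0.0178
grasp_force: 59.0
```

Emit:
servo_tool([
  [[0,0,0],[-0.039,0.0035,0],5],
  [[0,0,0],[-0.039,0.0035,0],5],
  [[0,0,0],[-0.039,0.0035,0],5],
  [[0,0,0],[-0.039,0.0035,0],5],
  [[0,0,0],[-0.039,0.0035,0],5],
  [[0,0,0],[-0.039,0.0035,0],5],
  [[0,0,0],[-0.039,0.0035,0],5],
  [[0,0,0],[-0.039,0.0035,0],5],
  [[0,0,0],[-0.039,0.0035,0],5],
  [[0,0,0],[-0.039,0.0035,0],5],
  [[0,0,0],[-0.039,0.0035,0],5],
  [[0,0,0],[-0.03,0.0035,0],5],
])

```text
time: 11.3
ee_pos: [0.5314, -0.1911, 0.1206]
tcp_rot: [-180.0, 0.0, 90.1]
wrist_force: [0.5, 0.2, -2.8]
opening: 0.0181
grasp_force: 59.1
```

Emit:
servo_tool([
  [[0,0,0],[0,0,0],5],
  [[0,0,0],[0,0,0],5],
  [[0,0,0],[0,0,0],5],
])

```text
time: 11.6
ee_pos: [0.5316, -0.1882, 0.1206]
tcp_rot: [-180.0, -0.0, 90.1]
wrist_force: [-0.5, -0.0, -2.4]
opening: 0.0177
grasp_force: 59.2
```

```bash
python3 - <<'E'
from h import *
np.set_printoptions(precision=4,suppress=True)
o=get_obs();print(o['ee_pos'],o['tcp_rot'],o['wrist_force'],o['q'])
for cam in('wrist','scene','side'):
    p,d,c=snap(cam,cam+'4.png')
    np.savez('v4%s.npz'%cam,d=d,p=p,ee=o['ee_pos'],**{k:np.array(c[k]) for k in('camera_matrix','dist','R','t')})
    for n in['stud_top','jam','lower','pin','trimmer','spanner','spanner_jaw']:
        for r in mark_of(n,cam)[:1]:
            X=w(c,r['xyz']);print(cam,n,round(r['score'],2),X,proj(c,X).round())
E
```

```text
[ 0.5316 -0.1882  0.1206] [-179.9734   -0.0265   90.1051] [-0.5359 -0.0311 -2.361 ] [-19.5079   6.0362   1.4096  85.4073   0.0161  70.387 ]
wrist stud_top 0.95 [ 0.5948 -0.1268  0.0552] [[432. 151.]]
wrist jam 0.76 [ 0.5964 -0.1305  0.0289] [[423. 155.]]
wrist lower 0.57 [ 0.5929 -0.1258  0.0117] [[412. 146.]]
wrist trimmer 0.71 [ 0.5989 -0.127  -0.0004] [[417. 147.]]
wrist spanner 0.56 [ 0.5302 -0.1895  0.1402] [[319. 318.]]
wrist spanner_jaw 0.77 [ 0.32   -0.2706 -0.0003] [[ 63. 327.]]
scene stud_top 0.9 [ 0.5906 -0.1268  0.0567] [[269. 283.]]
scene jam 0.63 [ 0.593  -0.1287  0.0323] [[269. 290.]]
scene lower 0.55 [ 0.5925 -0.1241  0.0132] [[272. 294.]]
scene pin 0.48 [0.609  0.0448 0.0101] [[339. 276.]]
scene trimmer 0.75 [ 0.5933 -0.1287 -0.0024] [[270. 298.]]
scene spanner 0.85 [ 0.2976  0.2105 -0.0045] [[347. 177.]]
scene spanner_jaw 0.97 [ 0.3638  0.2619 -0.0002] [[374. 186.]]
side stud_top 0.86 [ 0.5927 -0.1289  0.0565] [[390. 282.]]
side jam 0.49 [ 0.5976 -0.1354  0.0292] [[391. 291.]]
side lower 0.65 [ 0.5971 -0.1299  0.0282] [[390. 289.]]
side pin 0.26 [ 0.6135 -0.4681 -0.0019] [[465. 445.]]
side trimmer 0.92 [ 0.594  -0.1297 -0.0028] [[388. 297.]]
side spanner 0.91 [ 0.5327 -0.1924  0.136 ] [[377. 290.]]
side spanner_jaw 0.93 [ 0.5297 -0.273   0.1391] [[390. 325.]]
```

View pics/wrist4.png

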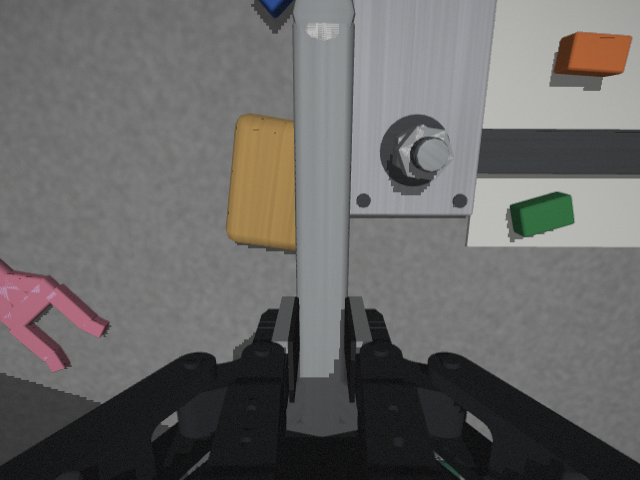

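The wrist view shows the stud at (432,153) on the jam nut, the plate's near edge at row 215, and the held handle along column 322. Next: fit exact values from the depth.

```bash
cat > fit.py <<'E'
from h import *
import sys
np.set_printoptions(precision=4,suppress=True,linewidth=140)
def fit(f):
    D=np.load(f);c={k:D[k] for k in('camera_matrix','dist','R','t')};d=D['d']
    P=cloud(c,d,np.ones(d.shape,bool));S0=np.array([.594,-.1275])
    r=np.linalg.norm(P[:,:2]-S0,axis=1)
    st=P[(r<.016)&(P[:,2]>.052)&(P[:,2]<.064)]
    cc=cv2.minEnclosingCircle(st[:,:2].astype(np.float32)) if len(st)>5 else None
    print('stud',len(st),np.median(st[:,2]),st[:,:2].mean(0),cc)
    print('z hist',np.histogram(P[r<.02,2],np.arange(.01,.066,.002)))
    j=P[(r<.021)&(P[:,2]>.038)&(P[:,2]<.0455)]
    rect=cv2.convexHull(j[:,:2].astype(np.float32))[:,0]
    print('jam top z',np.median(j[:,2]),'n',len(j))
    # fit hexagon: support widths vs angle
    w6=[];c0=S0
    for a in range(0,60):
        w6.append([max((j[:,:2]-S0)@[np.cos(np.radians(a+60*k)),np.sin(np.radians(a+60*k))]) for k in range(6)])
    w6=np.array(w6); wid=[np.percentile(w,50) for w in w6[:, :3]+w6[:, 3:]]
    print('widths by angle of flat normal',np.round(wid,4)[::4],'best flat normal',np.argmin(wid),min(wid))
    pl=P[(abs(P[:,2]-.012)<.004)&(r<.15)]
    hull=cv2.minAreaRect(pl[:,:2].astype(np.float32));print('plate rect',hull,np.median(pl[:,2]))
    return P
P=fit(sys.argv[1])
ee=np.load(sys.argv[1])['ee']
if len(sys.argv)>2:
    q=P-ee;h=P[(abs(q[:,0])<.011)&(q[:,1]>.02)&(q[:,1]<.13)&(P[:,2]>ee[2]+.005)&(P[:,2]<ee[2]+.05)]
    print('handle z',np.median(h[:,2]),'minus tcp',np.median(h[:,2])-ee[2])
    print('tail y rel tcp',np.percentile(h[:,1],99.8)-ee[1])
    for y in np.arange(.02,.115,.02):
        s=h[(h[:,1]-ee[1]>y)&(h[:,1]-ee[1]<y+.02)];print(y,np.percentile(s[:,0],[1,99])-ee[0],np.median(s[:,2]))
E
python3 fit.py v4wrist.npz 1; cat >>h.py <<'E'
E
```

```text
stud 984 0.05798093859172177 [ 0.5934 -0.1283] ((0.594183623790741, -0.12852467596530914), 0.010250217281281948)
z hist (array([159, 503,  36,  15,  19,  21,  20,  15,  42,  54,  32,  30,  22,  32,  38, 141, 923,  73,  31,  27,  27,  67,  73, 363, 478,   3,
         0]), array([0.01 , 0.012, 0.014, 0.016, 0.018, 0.02 , 0.022, 0.024, 0.026, 0.028, 0.03 , 0.032, 0.034, 0.036, 0.038, 0.04 , 0.042, 0.044, 0.046,
       0.048, 0.05 , 0.052, 0.054, 0.056, 0.058, 0.06 , 0.062, 0.064]))
jam top z 0.04282252757716001 n 1172
widths by angle of flat normal [0.0338 0.0335 0.033  0.0324 0.0316 0.0306 0.0308 0.0314 0.0323 0.033  0.0335 0.0339 0.0341 0.0341 0.034 ] best flat normal 22 0.030497260001838448
plate rect ((0.6031973958015442, -0.1183367669582367), (0.2814474403858185, 0.1612493097782135), 0.2275593876838684) 0.012245176330083008
handle z 0.14878467353613317 minus tcp 0.028178509290827797
tail y rel tcp 0.11127713099379839
0.02 [-0.0101  0.0094] 0.1486414500081126
0.04 [-0.0101  0.0094] 0.14868001889105714
0.06 [-0.0101  0.0094] 0.1487490102730987
0.08 [-0.01    0.0095] 0.14890398522656698
0.1 [-0.0098  0.0094] 0.14900295913974246
```

```bash
python3 - <<'E'
from h import *
np.set_printoptions(precision=4,suppress=True,linewidth=140)
D=np.load('v4wrist.npz');c={k:D[k] for k in('camera_matrix','dist','R','t')};d=D['d']
P=cloud(c,d,np.ones(d.shape,bool));r=np.linalg.norm(P[:,:2]-[.594,-.128],axis=1)
st=P[(r<.014)&(P[:,2]>.0565)&(P[:,2]<.062)];print(cv2.minEnclosingCircle(st[:,:2].astype(np.float32)),st[:,:2].mean(0),len(st))
hsv=cv2.cvtColor(D['p'],cv2.COLOR_RGB2HSV);z=P  # plate edges by height step
H=np.full(d.shape,np.nan);v,u=np.nonzero(d>0);H[v,u]=P[:,2]
X=np.full(d.shape+(3,),np.nan);X[v,u]=P
pl=(abs(H-.012)<.003)
# near edge: for columns 365..460, last row of plate
L=[]
for col in range(365,461,5):
    rr=np.nonzero(pl[190:240,col])[0]
    if len(rr): L.append(X[190+rr.max(),col])
L=np.array(L);f=np.polyfit(L[:,0],L[:,1],1);print('near edge yaw',np.degrees(np.arctan(f[0])),'y at .594',np.polyval(f,.594),'=> stud y',np.polyval(f,.594)+.045,np.std(L[:,1]-np.polyval(f,L[:,0])))
L=[]
for row in list(range(5,120,5))+[190,195,200,205]:
    cc=np.nonzero(pl[row,440:520])[0]
    if len(cc): L.append(X[row,440+cc.max()])
L=np.array(L);f=np.polyfit(L[:,1],L[:,0],1);g=L[:,0]-np.polyval(f,L[:,1]);k=abs(g)<.002;f=np.polyfit(L[k,1],L[k,0],1)
print('right edge yaw',-np.degrees(np.arctan(f[0])),'x at stud',np.polyval(f,-.128),'=> stud x',np.polyval(f,-.128)-.045,k.sum(),len(k))
for cam in('scene','side'):
    D=np.load('v4%s.npz'%cam);c={k:D[k] for k in('camera_matrix','dist','R','t')};d=D['d']
    P=cloud(c,d,np.ones(d.shape,bool))
    for nm,x,y,lo,hi,rr in(('stud',.593,-.128,.05,.064,.02),('pin',.611,.046,.018,.032,.02)):
        s=P[(np.hypot(P[:,0]-x,P[:,1]-y)<rr)&(P[:,2]>lo)&(P[:,2]<hi)];print(cam,nm,len(s),s.mean(0) if len(s) else '',np.percentile(s,[2,98],axis=0) if len(s) else '')
E
```

```text
((0.5941380858421326, -0.12850767374038696), 0.009504515677690506) [ 0.5941 -0.1285] 827
near edge yaw 0.1454603285107076 y at .594 -0.1730605387080176 => stud y -0.1280605387080176 0.0001562214238331844
right edge yaw 0.18438501322473658 x at stud 0.6389463293352775 => stud x 0.5939463293352775 18 27
scene stud 63 [ 0.5957 -0.1291  0.0574] [[ 0.5851 -0.1373  0.0503]
 [ 0.6035 -0.1206  0.0628]]
scene pin 15 [0.6158 0.0454 0.0248] [[0.609  0.0398 0.019 ]
 [0.6227 0.0561 0.0311]]
side stud 47 [ 0.5948 -0.134   0.0563] [[ 0.5868 -0.1408  0.0504]
 [ 0.6023 -0.1244  0.0599]]
side pin 0
```

Emit:
servo_tool([
  [[0,0,0],[0.034,0.0105,0],5],
  [[0,0,0],[0.034,0.0105,0],5],
  [[0,0,0],[0.034,0.0105,0],5],
  [[0,0,0],[0.034,0.0105,0],5],
  [[0,0,0],[0.034,0.0105,0],5],
  [[0,0,0],[0.033,0.0103,0],5],
  [[0,0,0],[0,0,0.03],5],
  [[0,0,0],[0,0,0.03],5],
  [[0,0,0],[0,0,0.03],5],
  [[0,0,0],[0,0,0.01],5],
  [[0,0,0],[0,0,0],5],
  [[0,0,0],[0,0,0],5],
])

```text
time: 14.0
ee_pos: [0.5952, 0.014, 0.0221]
tcp_rot: [179.9, -0.0, 90.0]
wrist_force: [1.0, 0.1, -2.4]
opening: 0.0177
grasp_force: 59.2
```

```bash
python3 - <<'E'
from h import *
np.set_printoptions(precision=4,suppress=True)
o=get_obs();print(o['ee_pos'],o['tcp_rot'],o['wrist_force'])
e=o['ee_pos']
p,d,c=snap('wrist','w5.png')
P=cloud(c,d,np.ones(d.shape,bool))
k=P[(P[:,1]<.07)&(P[:,1]>.03)&(P[:,0]>.6)&(P[:,0]<.63)&(P[:,2]>.022)&(P[:,2]<.029)]
print('pin',len(k),cv2.minEnclosingCircle(k[:,:2].astype(np.float32)) if len(k) else '')
q=P-e
h=P[(abs(q[:,0])<.013)&(q[:,1]>.02)&(q[:,1]<.13)&(q[:,2]>.02)&(q[:,2]<.035)]
print('tail',np.percentile(h[:,1],99.9)-e[1])
for y in np.arange(.02,.1,.02):
    s=h[(h[:,1]-e[1]>y)&(h[:,1]-e[1]<y+.02)];print(y,np.percentile(s[:,0],[1,99]),np.median(s[:,2]))
for cam in('side','scene'):
    p,d,c=snap(cam,cam+'5.png')
    for n in['stud_top','spanner_jaw','spanner']:
        for r in mark_of(n,cam)[:3]:
            X=w(c,r['xyz']);print(cam,n,round(r['score'],2),X) if X[0]>.55 else 0
E
```

```text
[0.5952 0.014  0.0221] [179.9121  -0.0033  90.0064] [ 0.9824  0.0917 -2.4286]
pin 82 ((0.612713098526001, 0.04661247134208679), 0.0049355425871908665)
tail 0.11114619840523333
0.02 [0.5853 0.6048] 0.050507525253005336
0.04 [0.5854 0.6049] 0.050580424083379386
0.06 [0.5855 0.605 ] 0.050610452188367946
0.08 [0.5856 0.6051] 0.05076708068240719
side stud_top 0.87 [ 0.5957 -0.1285  0.0575]
side spanner_jaw 0.86 [ 0.5977 -0.0697  0.0394]
side spanner 0.73 [0.5959 0.0124 0.0385]
scene stud_top 0.86 [ 0.5953 -0.1252  0.0576]
scene stud_top 0.63 [ 0.5955 -0.1258  0.0324]
scene spanner_jaw 0.92 [ 0.597  -0.0677  0.0381]
scene spanner 0.69 [0.5943 0.0142 0.0427]
```

View pics/w5.png

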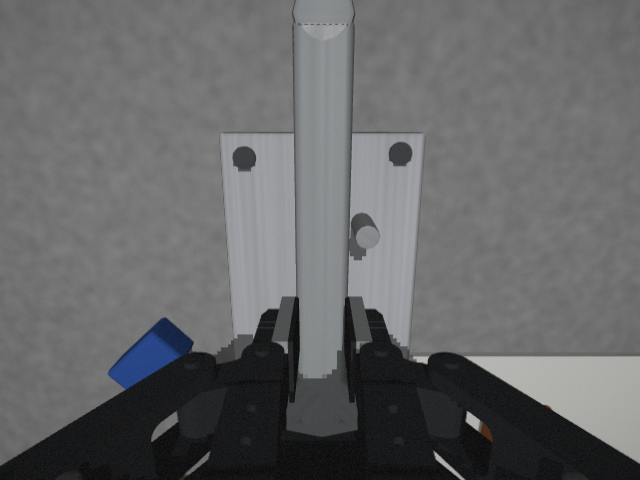

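Emit:
servo_tool([
  [[0,0,0],[0,0,0.012],5],
  [[0,0,0],[0,0,0.01],5],
  [[0,0,0],[0,0,0.005],5],
  [[0,0,0],[0,0,0.0015],5],
  [[0,0,0],[0,0,0],5],
  [[0,0,0],[0,0,0],5],
])

```text
time: 15.05
ee_pos: [0.5938, 0.0141, -0.0069]
tcp_rot: [-180.0, 0.0, 90.0]
wrist_force: [-7.8, 0.1, 12.3]
opening: 0.0176
grasp_force: 61.1
```

Emit:
servo_tool([
  [[0,0,0],[-0.008,0,0],5],
  [[0,0,0],[-0.008,0,0],5],
  [[0,0,0],[-0.004,0,0],5],
  [[0,0,0],[0,0,0],5],
  [[0,0,0],[0,0,0],5],
])

```text
time: 15.55
ee_pos: [0.5954, -0.0059, -0.0069]
tcp_rot: [179.9, -0.0, 90.0]
wrist_force: [-0.5, 0.3, 7.5]
opening: 0.0177
grasp_force: 60.4
```

Emit:
servo_tool([
  [[0,0,0],[-0.004,0,-0.0006],5],
  [[0,0,0],[-0.004,0,0],5],
  [[0,0,0],[-0.004,0,0],5],
  [[0,0,0],[-0.004,0,0],5],
  [[0,0,0],[0,0,0],5],
])

```text
time: 16.05
ee_pos: [0.5949, -0.0223, -0.0069]
tcp_rot: [179.9, -0.0, 90.0]
wrist_force: [0.5, 0.9, 5.5]
opening: 0.018
grasp_force: 60.2
```

Emit:
servo_tool([
  [[0,0,0],[-0.004,0,0],5],
  [[0,0,0],[-0.004,0,0],5],
  [[0,0,0],[-0.004,0,0],5],
  [[0,0,0],[-0.004,0,0],5],
  [[0,0,0],[0,0,0],5],
])

```text
time: 16.55
ee_pos: [0.5949, -0.0383, -0.0069]
tcp_rot: [179.9, -0.0, 90.0]
wrist_force: [0.0, 1.0, 5.8]
opening: 0.0176
grasp_force: 60.2
```

Sliding freely, with no lateral force. I'll approach home in small steps.

Emit:
servo_tool([
  [[0,0,0],[-0.002,0,0],5],
  [[0,0,0],[-0.002,0,0],5],
  [[0,0,0],[0,0,0],5],
])

```text
time: 16.85
ee_pos: [0.5949, -0.042, -0.0068]
tcp_rot: [179.9, -0.0, 90.0]
wrist_force: [0.5, 3.6, 5.9]
opening: 0.0181
grasp_force: 60.2
```

Emit:
servo_tool([
  [[0,0,0],[-0.001,0,0],5],
  [[0,0,0],[-0.001,0,0],5],
  [[0,0,0],[0,0,0],5],
])

```text
time: 17.15
ee_pos: [0.5949, -0.0438, -0.0069]
tcp_rot: [179.9, -0.0, 90.0]
wrist_force: [0.5, 4.1, 5.7]
opening: 0.0178
grasp_force: 60.2
```

Emit:
servo_tool([
  [[0,0,0],[-0.001,0,0],5],
  [[0,0,0],[0,0,0],5],
])

```text
time: 17.35
ee_pos: [0.5949, -0.0448, -0.0069]
tcp_rot: [179.9, -0.0, 90.0]
wrist_force: [0.1, 3.7, 5.8]
opening: 0.0176
grasp_force: 60.2
```

Emit:
servo_tool([
  [[0,0,0],[-0.001,0,0],5],
  [[0,0,0],[0,0,0],5],
])

```text
time: 17.55
ee_pos: [0.5949, -0.0458, -0.0068]
tcp_rot: [179.9, -0.0, 90.0]
wrist_force: [0.1, 3.4, 5.9]
opening: 0.0179
grasp_force: 60.2
```

Emit:
servo_tool([
  [[0,0,0],[-0.001,0,0],5],
  [[0,0,0],[0,0,0],5],
])

```text
time: 17.75
ee_pos: [0.5949, -0.0467, -0.0068]
tcp_rot: [179.9, -0.0, 90.0]
wrist_force: [0.7, 5.3, 6.1]
opening: 0.0176
grasp_force: 60.2
```

Emit:
servo_tool([
  [[0,0,0],[-0.0005,0,0],5],
  [[0,0,0],[0,0,0],5],
])

```text
time: 17.95
ee_pos: [0.5949, -0.0472, -0.0069]
tcp_rot: [180.0, -0.1, 90.0]
wrist_force: [-0.4, 4.4, 6.3]
opening: 0.018
grasp_force: 60.2
```

```bash
python3 - <<'E'
from h import *
np.set_printoptions(precision=4,suppress=True)
o=get_obs();e=o['ee_pos'];print(e,o['wrist_force'],o['torque'])
p,d,c=snap('wrist','w6.png')
P=cloud(c,d,np.ones(d.shape,bool));q=P-e
h=P[(abs(q[:,0])<.013)&(q[:,1]>.02)&(q[:,1]<.13)&(q[:,2]>.02)&(q[:,2]<.035)]
print('tail px',pix2w(c,322,3,e[2]+.0282)-e)
k=P[(P[:,1]<.07)&(P[:,1]>.03)&(P[:,0]>.6)&(P[:,0]<.63)&(P[:,2]>.022)&(P[:,2]<.029)]
print('pin',cv2.minEnclosingCircle(k[:,:2].astype(np.float32)),np.median(h[:,2]))
for cam in('side','scene'):
    p,d,c=snap(cam,cam+'6.png')
    for n in['stud_top','spanner_jaw','spanner','lower']:
        for r in mark_of(n,cam)[:3]:
            X=w(c,r['xyz']);print(cam,n,round(r['score'],2),X) if X[0]>.55 else 0
a=cv2.imread('pics/w6.png');s=cv2.imread('pics/side6.png');z=cv2.imread('pics/scene6.png')
cv2.imwrite('pics/m6.png',np.vstack([np.hstack([cv2.resize(s[220:320,330:450],(400,300),interpolation=2),cv2.resize(z[230:330,220:360],(400,300),interpolation=2)]),np.hstack([cv2.resize(a,(400,300)),np.zeros((300,400,3),np.uint8)])]))
E
```

```text
[ 0.5949 -0.0472 -0.0069] [-0.4409  4.4304  6.3024] [ 0.8655 -0.0174  0.0856]
tail px [-0.0005  0.1102  0.0282]
pin ((0.6009806394577026, 0.04700358957052231), 0.016686756163835526) 0.02095489110465504
side stud_top 0.92 [ 0.5919 -0.1275  0.0573]
side lower 0.44 [ 0.5919 -0.1304  0.0087]
scene stud_top 0.84 [ 0.5929 -0.1269  0.0603]
scene spanner_jaw 0.91 [ 0.591  -0.1284  0.0116]
scene spanner 0.79 [ 0.594  -0.0498  0.0123]
scene lower 0.71 [ 0.5907 -0.1284  0.0009]
scene lower 0.48 [ 0.5923 -0.1223  0.0162]
```

View pics/m6.png

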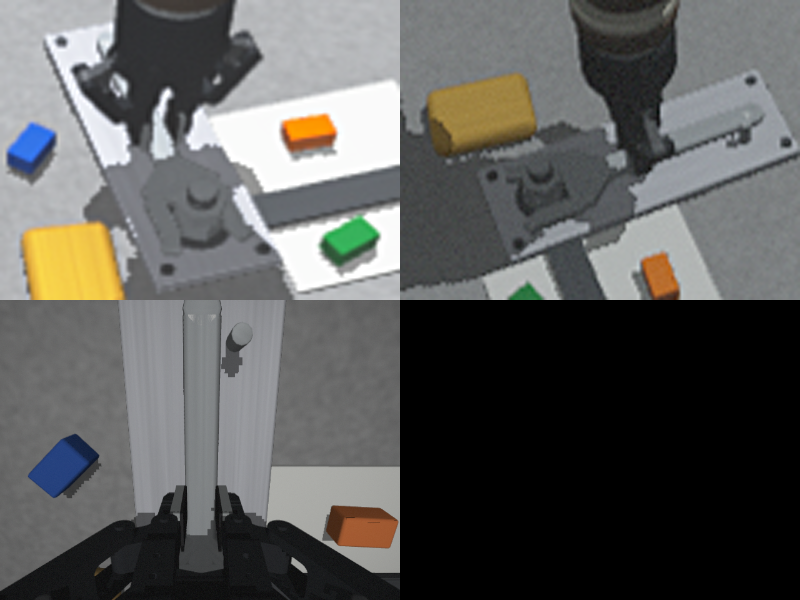

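Emit:
servo_tool([
  [[0,0,0],[-0.001,0,0],5],
  [[0,0,0],[0,0,0],5],
])

```text
time: 18.7
ee_pos: [0.5949, -0.0482, -0.0068]
tcp_rot: [179.9, -0.0, 90.0]
wrist_force: [0.6, 4.4, 5.9]
opening: 0.0178
grasp_force: 60.2
```

Emit:
servo_tool([
  [[0,0,0],[-0.001,0,0],5],
  [[0,0,0],[0,0,0],5],
])

```text
time: 18.9
ee_pos: [0.5949, -0.0491, -0.0069]
tcp_rot: [179.9, -0.1, 90.0]
wrist_force: [0.5, 4.3, 6.4]
opening: 0.0179
grasp_force: 60.2
```

```bash
python3 - <<'E'
from h import *
snap('wrist','w7.png')
o=get_obs();print(o['ee_pos'])
c=calibration('wrist')
for f in('wrist4','w5','w6','w7'):
    g=cv2.cvtColor(cv2.imread(f'pics/{f}.png'),cv2.COLOR_BGR2GRAY).astype(float)
    col=g[:60,305:340].mean(1); print(f,col[14:44].round().astype(int))
for v in(20,25,30): print(v,(pix2w(c,322,v,o['ee_pos'][2]+.028)-o['ee_pos'])[1])
E
```

```text
[ 0.59486422 -0.04907138 -0.00688292]
wrist4 [140 141 141 141 141 140 140 140 143 156 166 163 173 159 171 165 171 168
 171 168 162 162 159 157 150 147 143 142 142 142]
w5 [138 139 139 140 139 139 138 138 141 144 123 149 156 156 155 156 154 154
 153 152 151 151 150 148 145 143 141 140 140 140]
w6 [130 130 131 131 130 130 130 130 130 134 138 137 137 138 138 136 137 136
 135 133 133 132 132 131 132 132 132 131 131 132]
w7 [129 130 131 130 130 130 129 129 131 135 138 137 137 136 138 142 145 145
 145 144 142 141 141 139 137 137 133 131 131 131]
20 0.10558841469352889
25 0.10418665620570264
30 0.10277601214021068
```

Emit:
servo_tool([
  [[0,0,0],[-0.001,0,0],5],
  [[0,0,0],[0,0,0],5],
])

```text
time: 19.15
ee_pos: [0.5949, -0.0493, -0.0068]
tcp_rot: [179.9, -0.2, 90.1]
wrist_force: [0.2, 8.2, 5.4]
opening: 0.0177
grasp_force: 60.3
```

Emit:
servo_tool([
  [[0,0,0],[-0.001,0,0],5],
  [[0,0,0],[0,0,0],5],
])

```text
time: 19.35
ee_pos: [0.5949, -0.0494, -0.0069]
tcp_rot: [179.9, -0.2, 90.1]
wrist_force: [0.3, 13.5, 6.9]
opening: 0.0176
grasp_force: 60.3
```

Emit:
servo_tool([
  [[0,0,0],[0.0015,0,0],5],
  [[0,0,0],[0.001,0,0],5],
  [[0,0,0],[0,0,0],5],
])

```text
time: 19.65
ee_pos: [0.5949, -0.0491, -0.0069]
tcp_rot: [179.9, 0.0, 90.0]
wrist_force: [0.1, 1.6, 6.0]
opening: 0.0173
grasp_force: 60.2
```

Emit:
servo_tool([
  [[0,0,0],[0,0,0],22],
  [[0,0,0],[0,0,0],25],
  [[0,0,0],[0,0,0],40],
  [[0,0,0],[0,0,0],45],
  [[0,0,0],[0,0,0],45],
])

```text
time: 20.15
ee_pos: [0.5943, -0.0491, -0.0075]
tcp_rot: [-180.0, 0.0, 90.0]
wrist_force: [-0.8, 0.0, 0.6]
opening: 0.0383
grasp_force: 0.0
```

Emit:
servo_tool([
  [[0,0,0],[0,0,-0.005],45],
  [[0,0,0],[0,0,-0.02],60],
  [[0,0,0],[0,0,-0.04],60],
  [[0,0,0],[0,0,-0.04],60],
  [[0,0,0],[0,0,-0.02],60],
  [[0,0,0],[-0.04,0,0],60],
  [[0,0,0],[-0.05,0,0],60],
  [[0,0,0],[-0.05,0,0],60],
  [[0,0,0],[0,0,0],60],
  [[0,0,0],[0,0,0],60],
])

```text
time: 21.15
ee_pos: [0.5943, -0.1901, 0.1178]
tcp_rot: [-180.0, -0.0, 89.9]
wrist_force: [-0.8, -0.1, -0.2]
opening: 0.0512
grasp_force: 0.0
```

```bash
python3 - <<'E'
from h import *
np.set_printoptions(precision=4,suppress=True)
o=get_obs();print(o['ee_pos'],o['tcp_rot'],o['wrist_force'],o['torque'],o['q'])
p,d,c=snap('wrist','w8.png')
np.savez('v8.npz',d=d,p=p,ee=o['ee_pos'],**{k:np.array(c[k]) for k in('camera_matrix','dist','R','t')})
E
python3 fit.py v8.npz
```

```text
[ 0.5943 -0.1901  0.1178] [-179.9911   -0.0127   89.8787] [-0.7804 -0.0981 -0.2385] [-0.0382  0.0313  0.0307] [-17.7414  14.3314  10.5835  86.2644   0.0094  72.38  ]
stud 1000 0.05793805658421179 [ 0.5943 -0.1275] ((0.5944236516952515, -0.12785640358924866), 0.01021460723131895)
z hist (array([  72,  194,    7,    8,   43,  313,   29,    0,   29,   30,    0,    0,    0,    0,    0,  179, 1012,   35,    0,    0,    0,   77,
         59,  391,  469,    4,    0]), array([0.01 , 0.012, 0.014, 0.016, 0.018, 0.02 , 0.022, 0.024, 0.026, 0.028, 0.03 , 0.032, 0.034, 0.036, 0.038, 0.04 , 0.042, 0.044, 0.046,
       0.048, 0.05 , 0.052, 0.054, 0.056, 0.058, 0.06 , 0.062, 0.064]))
jam top z 0.04272083810710396 n 1226
widths by angle of flat normal [0.0337 0.0333 0.0327 0.0321 0.0313 0.0304 0.0302 0.0311 0.0319 0.0326 0.0332 0.0336 0.0338 0.0339 0.0339] best flat normal 23 0.030078436144621953
plate rect ((0.6085846424102783, -0.11936676502227783), (0.15918803215026855, 0.2707262337207794), 89.82300567626953) 0.012101503619591536
```

View pics/w8.png

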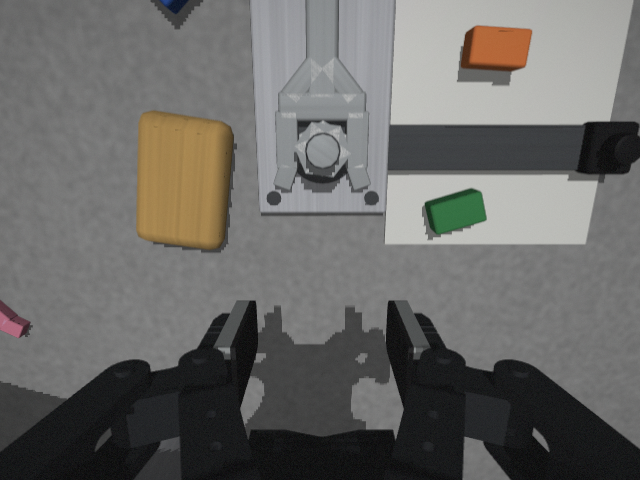

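```bash
python3 - <<'E'
from h import *
np.set_printoptions(precision=4,suppress=True)
D=np.load('v8.npz');c={k:D[k] for k in('camera_matrix','dist','R','t')};d=D['d']
P=cloud(c,d,np.ones(d.shape,bool));r=np.linalg.norm(P[:,:2]-[.594,-.128],axis=1)
st=P[(r<.014)&(P[:,2]>.0565)&(P[:,2]<.062)];(cx,cy),R=cv2.minEnclosingCircle(st[:,:2].astype(np.float32));print('stud',cx,cy,R)
s=P[(abs(P[:,2]-.021)<.002)&(abs(P[:,0]-cx)<.04)&(P[:,1]>cy-.05)&(P[:,1]<cy+.12)]
q=s[:,:2]-[cx,cy]
print('tips y',np.percentile(q[q[:,1]<-.005,1],[.5,2]),'head x',np.percentile(q[abs(q[:,1])<.02,0],[.5,99.5]))
m=(abs(q[:,0])<.006)&(q[:,1]>.012)&(q[:,1]<.06);print('throat y',np.percentile(q[m,1],[0.5,3]))
for a in(-.01,0,.01):
    k=abs(q[:,1]-a)<.003; xs=q[k,0];print(a,'inner',xs[xs<-.005].max(),xs[xs>.005].min())
hh=q[q[:,1]>.06];
for y in(.062,.072,.082): 
    k=abs(hh[:,1]-y)<.004;print(y,np.percentile(hh[k,0],[1,99]) if k.sum() else '')
print('z',np.median(s[:,2]))
for z in (.042,):
    j=P[(r<.021)&(P[:,2]>.0405)&(P[:,2]<.0455)][:,:2]-[cx,cy]
    ang=np.arange(0,180);wd=[np.ptp(j@[np.cos(t),np.sin(t)]) for t in np.radians(ang)]
    mid=[((j@[np.cos(t),np.sin(t)]).max()+(j@[np.cos(t),np.sin(t)]).min())/2 for t in np.radians(ang)]
    for lo in(0,60,120):
        i=lo+np.argmin(wd[lo:lo+60]);print('flat normal',ang[i],wd[i],mid[i])
E
```

```text
stud 0.5944735407829285 -0.12765835225582123 0.009408237412571907
tips y [-0.0267 -0.0256] head x [-0.0302  0.0295]
throat y [0.0174 0.0186]
-0.01 inner -0.01613224740894348 0.015631743671143394
0 inner -0.01724032343480708 0.01669417149612773
0.01 inner -0.016264200412706598 0.015322180273823705
0.062 [-0.01    0.0089]
0.072 [-0.0099  0.0091]
0.082 [-0.0097  0.0093]
z 0.02112791707735546
flat normal 23 0.030078436144621953 -8.140816474566312e-05
flat normal 83 0.030099392902509507 -0.00011562241857975952
flat normal 143 0.029967629596940687 -1.4912142626182304e-06
```

The spanner is fully on the nut: throat (318,123), tips near row 190, bottom at z≈12 mm, jaw about 1.5 mm from the axis. The jam nut's flat normals are at 23/83/143°. Next I'll go over the jam nut at yaw 113.

Emit:
servo_tool([
  [[0,0,0],[0.03,0,0],55],
  [[0,0,0],[0.032,0,0],55],
  [[0,0,-7.7],[0,0,0],55],
  [[0,0,-7.7],[0,0,0],55],
  [[0,0,-7.7],[0,0,0],55],
  [[0,0,0],[0,0,0.03],55],
  [[0,0,0],[0,0,0.03],55],
  [[0,0,0],[0,0,0.02],55],
  [[0,0,0],[0,0,0],55],
  [[0,0,0],[0,0,0],55],
])

```text
time: 22.2
ee_pos: [0.5947, -0.1258, 0.0386]
tcp_rot: [180.0, 0.0, 113.2]
wrist_force: [0.4, -0.3, 0.6]
opening: 0.0467
grasp_force: 0.0
```

Emit:
servo_tool([
  [[0,0,0],[-0.002,-0.001,0.015],55],
  [[0,0,0],[0,0,0.01],55],
  [[0,0,0],[0,0,0.0035],55],
  [[0,0,0],[0,0,0],55],
  [[0,0,0],[0,0,0],55],
])

```text
time: 22.7
ee_pos: [0.5945, -0.1292, 0.0095]
tcp_rot: [180.0, 0.0, 113.1]
wrist_force: [1.2, -0.5, 0.5]
opening: 0.047
grasp_force: 0.0
```

```bash
python3 pad.py; python3 - <<'E'
from h import *
o=get_obs();print(o['torque'],o['q'])
p,d,c=snap('wrist')
P=cloud(c,d,np.ones(d.shape,bool));r=np.linalg.norm(P[:,:2]-[.594,-.128],axis=1)
st=P[(r<.014)&(P[:,2]>.0565)&(P[:,2]<.062)]
if len(st)>9: print('stud',cv2.minEnclosingCircle(st[:,:2].astype(np.float32)),len(st))
E
```

```text
[ 0.5945 -0.1292  0.0095] [179.9918   0.0038 113.1089] 0.046978141280283096 0.0 [ 1.1526 -0.5093  0.5183]
z hist [  0   0   4  14   8 534   0   0  29 107 161 142 181 178 216 227 241]
z hist [  0   0   0   0   3 551   0   0  29 112 161 165 195 201 218 237 276]
[ 0.01351736 -0.03421647 -0.00386745] [-1.22654813e+01  1.36867616e+01 -2.18767162e+00  7.40956604e+01
  1.66736429e-03  5.46264029e+01]
stud ((0.5939774513244629, -0.12874573469161987), 0.009984232485294342) 2072
```

Emit:
servo_tool([
  [[0,0,0],[0,0,0.0005],30],
  [[0,0,0],[0,0,0],25],
  [[0,0,0],[0,0,0],20],
  [[0,0,0],[0,0,0],20],
  [[0,0,0],[0,0,0],20],
], force=120)

```text
time: 23.3
ee_pos: [0.5949, -0.1292, 0.0097]
tcp_rot: [179.9, 0.0, 113.1]
wrist_force: [-0.8, 0.7, 6.2]
opening: 0.0266
grasp_force: 118.3
```

```bash
cat > t.py <<'E'
from workcell import *
o=get_obs();print(o['ee_pos'].round(4),o['tcp_rot'].round(2),'F',o['wrist_force'].round(1),'T',o['torque'].round(3),'q6',o['q'][5].round(2),o['opening'],o['grasp_force'],o['joint_efforts'].round(3))
E
python3 t.py
```

```text
[ 0.5949 -0.1292  0.0097] [1.7993e+02 4.0000e-02 1.1312e+02] F [-0.8  0.7  6.2] T [ 0.147  0.153 -0.04 ] q6 54.63 0.02664272623710374 118.31054085865617 [-3.8500e-01 -5.7711e+01  4.3618e+01 -4.0900e-01 -1.9300e-01 -5.3000e-02]
```

Emit:
servo_tool([
  [[0,0,4],[0,0,0],20],
  [[0,0,4],[0,0,0.0001],20],
  [[0,0,4],[0,0,0.0001],20],
  [[0,0,0],[0,0,0],20],
  [[0,0,0],[0,0,0],20],
])

```text
time: 23.8
ee_pos: [0.5949, -0.1292, 0.0095]
tcp_rot: [179.9, 0.0, 101.1]
wrist_force: [-1.0, 1.1, 5.4]
opening: 0.0264
grasp_force: 118.3
```

```bash
python3 t.py
```

```text
[ 0.5949 -0.1292  0.0095] [1.7992e+02 2.0000e-02 1.0111e+02] F [-1.   1.1  5.4] T [ 0.203  0.194 -0.1  ] q6 66.63 0.026386471059413167 118.32850316539407 [-3.7400e-01 -5.7602e+01  4.3574e+01 -4.6800e-01 -1.9500e-01  2.8000e-02]
```

Emit:
servo_tool([
  [[0,0,3],[0,0,0],20],
  [[0,0,3],[0,0,0.0001],20],
  [[0,0,0],[0,0,0],20],
  [[0,0,0],[0,0,0],20],
])

```text
time: 24.2
ee_pos: [0.5949, -0.1292, 0.0095]
tcp_rot: [179.9, 0.0, 95.1]
wrist_force: [-1.2, 1.1, 6.0]
opening: 0.0266
grasp_force: 118.3
```

```bash
python3 t.py
```

```text
[ 0.5949 -0.1292  0.0095] [1.7992e+02 1.0000e-02 9.5110e+01] F [-1.2  1.1  6. ] T [ 0.224  0.229 -0.021] q6 72.64 0.026551621054715285 118.33104573190212 [-3.7400e-01 -5.7547e+01  4.3553e+01 -4.9600e-01 -1.9700e-01  6.0000e-03]
```

Emit:
servo_tool([
  [[0,0,3],[0,0,0],20],
  [[0,0,0],[0,0,0],20],
  [[0,0,0],[0,0,0],20],
])

```text
time: 24.5
ee_pos: [0.5949, -0.1291, 0.0095]
tcp_rot: [179.9, 0.0, 92.1]
wrist_force: [-0.5, 1.4, 5.3]
opening: 0.0265
grasp_force: 118.3
```

```bash
python3 t.py
```

```text
[ 0.5949 -0.1291  0.0095] [1.7992e+02 1.0000e-02 9.2110e+01] F [-0.5  1.4  5.3] T [ 0.147  0.221 -0.009] q6 75.63 0.02648964963937068 118.3127748593688 [-3.8000e-01 -5.7677e+01  4.3622e+01 -4.5600e-01 -2.0000e-01  3.0000e-03]
```

Emit:
servo_tool([
  [[0,0,2],[0,0,0],20],
  [[0,0,2],[0,0,0.0001],20],
  [[0,0,0],[0,0,0],20],
])

```text
time: 24.8
ee_pos: [0.5949, -0.1291, 0.0094]
tcp_rot: [179.9, 0.0, 88.1]
wrist_force: [-0.4, 0.9, 5.8]
opening: 0.0261
grasp_force: 118.3
```

```bash
python3 t.py
```

```text
[ 0.5949 -0.1291  0.0094] [179.92   0.    88.05] F [-0.4  0.9  5.8] T [ 0.159  0.195 -0.036] q6 79.69 0.02610485579924478 118.33137860521674 [ -0.377 -57.545  43.563  -0.511  -0.195   0.393]
```

Emit:
servo_tool([
  [[0,0,2],[0,0,0],20],
  [[0,0,2],[0,0,0],20],
  [[0,0,0],[0,0,0],20],
])

```text
time: 25.1
ee_pos: [0.5949, -0.1292, 0.0093]
tcp_rot: [179.9, -0.0, 84.1]
wrist_force: [-0.4, 0.3, 6.1]
opening: 0.0266
grasp_force: 118.3
```

```bash
python3 t.py
```

```text
[ 0.5949 -0.1292  0.0093] [179.92  -0.    84.05] F [-0.4  0.3  6.1] T [ 0.199  0.18  -0.072] q6 83.69 0.02662978570498173 118.30215241760015 [ -0.381 -57.708  43.644  -0.458  -0.199   0.393]
```

Emit:
servo_tool([
  [[0,0,2],[0,0,0],20],
  [[0,0,2],[0,0,0.0001],20],
  [[0,0,0],[0,0,0],20],
])

```text
time: 25.4
ee_pos: [0.5949, -0.1292, 0.0092]
tcp_rot: [179.9, -0.0, 80.1]
wrist_force: [-0.6, 2.1, 6.2]
opening: 0.0264
grasp_force: 118.3
```

```bash
python3 t.py
```

```text
[ 0.5949 -0.1292  0.0092] [ 1.7992e+02 -1.0000e-02  8.0050e+01] F [-0.6  2.1  6.2] T [ 0.217  0.191 -0.078] q6 87.69 0.0264040787728266 118.34038093686104 [ -0.385 -57.577  43.586  -0.512  -0.202   0.393]
```

Emit:
servo_tool([
  [[0,0,1.5],[0,0,0],20],
  [[0,0,1.5],[0,0,0],20],
  [[0,0,0],[0,0,0],20],
  [[0,0,0],[0,0,0],20],
])

```text
time: 25.8
ee_pos: [0.5949, -0.1292, 0.0092]
tcp_rot: [179.9, -0.0, 77.1]
wrist_force: [-0.7, 0.7, 5.7]
opening: 0.0263
grasp_force: 118.3
```

```bash
python3 t.py
```

```text
[ 0.5949 -0.1292  0.0092] [ 1.7992e+02 -1.0000e-02  7.7110e+01] F [-0.7  0.7  5.7] T [ 0.233  0.192 -0.091] q6 90.63 0.026290009311765977 118.31388847902417 [-3.9300e-01 -5.7699e+01  4.3645e+01 -4.6900e-01 -2.1200e-01 -2.6000e-02]
```

Emit:
servo_tool([
  [[0,0,2],[0,0,0],20],
  [[0,0,2],[0,0,0.0001],20],
  [[0,0,0],[0,0,0],20],
])

```text
time: 26.1
ee_pos: [0.5949, -0.1292, 0.0092]
tcp_rot: [179.9, -0.0, 73.1]
wrist_force: [-1.2, 0.8, 6.4]
opening: 0.0266
grasp_force: 118.3
```

```bash
python3 t.py
```

```text
[ 0.5949 -0.1292  0.0092] [ 1.7992e+02 -2.0000e-02  7.3050e+01] F [-1.2  0.8  6.4] T [ 0.232  0.236 -0.064] q6 94.69 0.02664387042021859 118.3392222225666 [ -0.394 -57.566  43.586  -0.523  -0.209   0.393]
```

Emit:
servo_tool([
  [[0,0,1.5],[0,0,0],20],
  [[0,0,1.5],[0,0,0],20],
  [[0,0,0],[0,0,0],20],
  [[0,0,0],[0,0,0],20],
])

```text
time: 26.5
ee_pos: [0.5949, -0.1291, 0.0091]
tcp_rot: [179.9, -0.0, 70.1]
wrist_force: [-0.8, 1.2, 5.5]
opening: 0.0262
grasp_force: 118.3
```

```bash
python3 t.py
```

```text
[ 0.5949 -0.1291  0.0091] [ 1.7992e+02 -2.0000e-02  7.0120e+01] F [-0.8  1.2  5.5] T [ 0.214  0.205 -0.015] q6 97.63 0.02620382061470673 118.3368426002562 [-4.4500e-01 -5.7680e+01  4.3641e+01 -4.8400e-01 -2.0600e-01  4.4000e-02]
```

Emit:
servo_tool([
  [[0,0,2],[0,0,0],20],
  [[0,0,2],[0,0,0.0001],20],
  [[0,0,0],[0,0,0],20],
])

```text
time: 26.8
ee_pos: [0.5949, -0.1291, 0.0091]
tcp_rot: [179.9, -0.0, 66.1]
wrist_force: [-0.7, 1.1, 5.8]
opening: 0.0263
grasp_force: 118.4
```

```bash
python3 t.py
```

```text
[ 0.5949 -0.1291  0.0091] [ 1.7992e+02 -3.0000e-02  6.6060e+01] F [-0.7  1.1  5.8] T [ 0.162  0.212 -0.031] q6 101.69 0.0263068119123229 118.39723695069551 [ -0.458 -57.365  43.499  -0.604  -0.212   0.457]
```

Emit:
servo_tool([
  [[0,0,1.5],[0,0,0],20],
  [[0,0,1.5],[0,0,0],20],
  [[0,0,0],[0,0,0],20],
  [[0,0,0],[0,0,0],20],
])

```text
time: 27.2
ee_pos: [0.5949, -0.1291, 0.0091]
tcp_rot: [179.9, -0.0, 63.1]
wrist_force: [-0.8, 1.0, 6.7]
opening: 0.0269
grasp_force: 118.4
```

```bash
python3 t.py
```

```text
[ 0.5949 -0.1291  0.0091] [ 1.7993e+02 -3.0000e-02  6.3130e+01] F [-0.8  1.   6.7] T [0.181 0.251 0.132] q6 104.62 0.026910037553466076 118.39736787602305 [ -0.529 -57.361  43.495  -0.605  -0.205   0.142]
```

Emit:
servo_tool([
  [[0,0,1.5],[0,0,0],20],
  [[0,0,1.5],[0,0,0],20],
  [[0,0,0],[0,0,0],20],
  [[0,0,0],[0,0,0],20],
])

```text
time: 27.6
ee_pos: [0.5949, -0.1291, 0.0091]
tcp_rot: [179.9, -0.0, 60.1]
wrist_force: [-1.1, 1.3, 7.2]
opening: 0.0262
grasp_force: 118.4
```

```bash
python3 t.py
```

```text
[ 0.5949 -0.1291  0.0091] [ 1.7992e+02 -3.0000e-02  6.0140e+01] F [-1.1  1.3  7.2] T [0.182 0.305 0.315] q6 107.6 0.0261988899002056 118.39012920856476 [ -0.637 -57.37   43.503  -0.606  -0.175   0.314]
```

Emit:
servo_tool([
  [[0,0,1],[0,0,0],20],
  [[0,0,1],[0,0,0],20],
  [[0,0,0],[0,0,0],20],
  [[0,0,0],[0,0,0],20],
])

```text
time: 28.0
ee_pos: [0.5949, -0.1291, 0.0091]
tcp_rot: [179.9, -0.0, 58.2]
wrist_force: [-0.6, 0.5, 6.3]
opening: 0.0267
grasp_force: 118.4
```

```bash
python3 t.py
```

```text
[ 0.5949 -0.1291  0.0091] [ 1.7993e+02 -3.0000e-02  5.8160e+01] F [-0.6  0.5  6.3] T [0.218 0.303 0.467] q6 109.59 0.026660894144769198 118.3843794465065 [ -0.789 -57.371  43.52   -0.619  -0.154   0.497]
```

Emit:
servo_tool([
  [[0,0,1],[0,0,0],20],
  [[0,0,1],[0,0,0],20],
  [[0,0,0],[0,0,0],20],
  [[0,0,0],[0,0,0],20],
])

```text
time: 28.4
ee_pos: [0.5949, -0.1291, 0.0091]
tcp_rot: [179.9, -0.0, 56.2]
wrist_force: [-0.3, 0.2, 6.2]
opening: 0.0261
grasp_force: 118.4
```

```bash
python3 t.py
```

```text
[ 0.5949 -0.1291  0.0091] [ 1.7993e+02 -3.0000e-02  5.6170e+01] F [-0.3  0.2  6.2] T [0.154 0.3   0.65 ] q6 111.58 0.02613226442357091 118.37911354377866 [ -0.876 -57.377  43.532  -0.625  -0.133   0.635]
```

Emit:
servo_tool([
  [[0,0,1],[0,0,0],20],
  [[0,0,0.5],[0,0,0],20],
  [[0,0,0],[0,0,0],20],
  [[0,0,0],[0,0,0],20],
  [[0,0,0],[0,0,0],20],
  [[0,0,0],[0,0,0],20],
  [[0,0,0],[0,0,0],20],
  [[0,0,0],[0,0,0],20],
  [[0,0,0],[0,0,0],20],
  [[0,0,0],[0,0,0],20],
  [[0,0,0],[0,0,0],20],
])

```text
time: 29.5
ee_pos: [0.5949, -0.1291, 0.0091]
tcp_rot: [179.9, -0.0, 54.7]
wrist_force: [-1.3, 0.1, 7.2]
opening: 0.0262
grasp_force: 118.4
```

```bash
python3 t.py; python3 - <<'E'
from h import *
np.set_printoptions(precision=4,suppress=True)
p,d,c=snap('wrist','w9.png')
P=cloud(c,d,np.ones(d.shape,bool))
for cam in('scene','side'):
    p,d,c=snap(cam,cam+'9.png')
s=cv2.imread('pics/side9.png');z=cv2.imread('pics/scene9.png')
cv2.imwrite('pics/m9.png',np.hstack([cv2.resize(s[210:310,320:440],(400,333),interpolation=2),cv2.resize(z[230:330,240:360],(400,333),interpolation=2)]))
E
```

```text
[ 0.5949 -0.1291  0.0091] [ 1.7993e+02 -3.0000e-02  5.4690e+01] F [-1.3  0.1  7.2] T [0.109 0.346 0.766] q6 113.07 0.02616218997736345 118.3794029429555 [ -0.959 -57.384  43.539  -0.626  -0.095   0.777]
```

View pics/m9.png

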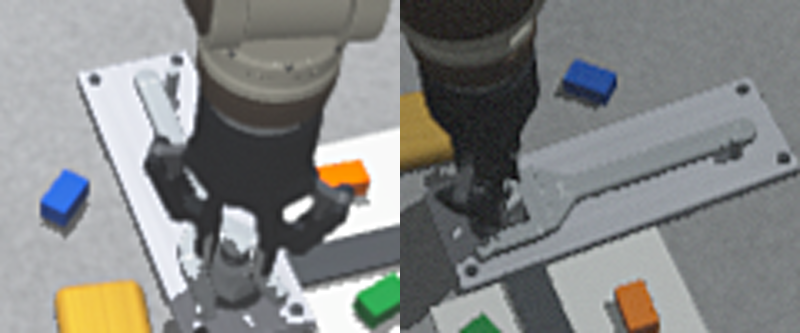

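Torque held near 0.77 N m for 0.9 s, and the handle tail rests at the pin (735,148 in the right crop). Releasing and lifting clear.

Emit:
servo_tool([
  [[0,0,0],[0,0,0],40],
  [[0,0,0],[0,0,0],50],
  [[0,0,0],[0,0,0],55],
  [[0,0,0],[0,0,0],55],
  [[0,0,0],[0,0,-0.01],55],
  [[0,0,0],[0,0,-0.03],55],
  [[0,0,0],[0,0,-0.04],55],
  [[0,0,0],[0,0,-0.04],55],
  [[0,0,0],[0,0,-0.04],55],
  [[0,0,0],[0,0,0],55],
])

```text
time: 30.65
ee_pos: [0.5964, -0.1296, 0.1754]
tcp_rot: [179.5, -0.2, 54.6]
wrist_force: [0.2, 0.0, 1.0]
opening: 0.047
grasp_force: 0.0
```

Emit:
servo_tool([
  [[0,0,-7],[0,0,0],55],
  [[0,0,-7],[0,0,0],55],
  [[0,0,-7],[0,0,0],55],
  [[0,0,-7],[0,0,0],55],
  [[0,0,-7],[0,0,0],55],
  [[0,0,0],[-0.03,0,0],55],
  [[0,0,0],[-0.03,0,0],55],
  [[0,0,0],[0,0,0],55],
  [[0,0,0],[0,0,0],55],
])

```text
time: 31.55
ee_pos: [0.5938, -0.1896, 0.1679]
tcp_rot: [-180.0, -0.0, 89.5]
wrist_force: [0.3, -0.2, 0.1]
opening: 0.0469
grasp_force: 0.0
```

```bash
python3 t.py; python3 - <<'E'
from h import *
np.set_printoptions(precision=4,suppress=True)
o=get_obs();p,d,c=snap('wrist','w10.png')
P=cloud(c,d,np.ones(d.shape,bool));r=np.linalg.norm(P[:,:2]-[.594,-.128],axis=1)
st=P[(r<.014)&(P[:,2]>.0565)&(P[:,2]<.062)];(cx,cy),R=cv2.minEnclosingCircle(st[:,:2].astype(np.float32));print('stud',cx,cy,R)
s=P[(abs(P[:,2]-.021)<.002)&(abs(P[:,0]-cx)<.04)&(P[:,1]>cy-.05)&(P[:,1]<cy+.14)]
q=s[:,:2]-[cx,cy]
for y in np.arange(.055,.14,.01):
    k=abs(q[:,1]-y)<.003;print(y.round(3),np.percentile(q[k,0],[1,99]) if k.sum() else '')
m=(abs(q[:,0])<.006)&(q[:,1]>.012)&(q[:,1]<.06);print('throat',np.percentile(q[m,1],[.5,3]),'tips',np.percentile(q[q[:,1]<-.005,1],[.5,2]),'z',np.median(s[:,2]))
jt=P[(r<.018)&(P[:,2]>.0385)&(P[:,2]<.0455)];j=jt[:,:2]-[cx,cy];print('jam top',np.median(jt[:,2]))
wd=[np.ptp(j@[np.cos(t),np.sin(t)]) for t in np.radians(range(60))];print('flat normal',np.argmin(wd))
E
```

```text
[ 0.5938 -0.1896  0.1679] [-1.7998e+02 -2.0000e-02  8.9540e+01] F [ 0.3 -0.2  0.1] T [ 0.031  0.007 -0.034] q6 72.75 0.04691978864897988 0.0 [ -1.325 -62.501  47.02   -0.063  -0.087  -0.091]
stud 0.5944751501083374 -0.12825044989585876 0.009388758800923824
0.055 [-0.0088  0.0104]
0.065 [-0.0079  0.0109]
0.075 [-0.0085  0.0104]
0.085 [-0.0083  0.011 ]
0.095 [-0.0075  0.011 ]
0.105 
0.115 
0.125 
0.135 
throat [0.0176 0.0184] tips [-0.0267 -0.0257] z 0.021143756751415183
jam top 0.04218485341069644
flat normal 28
```

View pics/w10.png

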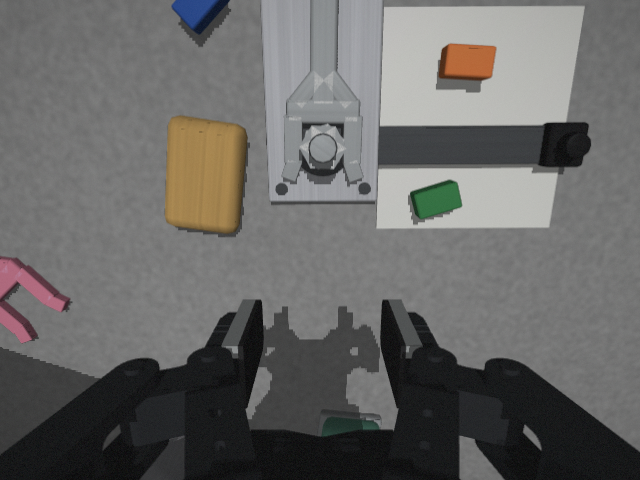

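The jam top is now 0.5 mm lower at 42.2 mm, its seated height. The spanner is flat and on the nut, its handle has swung to the pin, and nothing touches the robot. Handing in.

```bash
python3 -c "
from workcell import *
print(job_done())"
```

```text
the job is handed in; nothing more can be done
None
```

The job is handed in with no verdict returned; by my measurements the large spanner is flat and home on the lower nut with its handle at the pin, the jam nut was held at about 0.77 N m for 0.9 s, nothing in the pictures looked disturbed, and the arm is clear.

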